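# Stack, pin and lock aluminium plates in a welding fixture

### The arm

A 7-joint arm with a two-finger parallel gripper is mounted at the origin on the work surface. World frame = base frame: x ahead of the robot, y to its left, z up, the work surface at z = 0. Lengths are in m, angles in rad, forces in N, time in s.
With the tool pointing down it reaches from about 0.425 to 0.875 m from the base axis. Payload 4.7 kg.
Tool frame: the origin (TCP) lies midway between the tips of the shut fingers; the grasp point (between the pads) lies 19 mm behind it; z points along the fingers, y is the direction in which the jaws open and shut (so a half turn about z gives the same grasp; the last joint's range is limited). The gripper opens to 87 mm and grips with 3 to 60 N. Pads are 19 mm wide; open, the fingers measure 117 mm over their backs; the gripper's body (75 mm by 190 mm) begins 51 mm behind the grasp point.
Start: joints at [-1.197, 0.321, -0.07, 1.45, 0.023, 1.371, -0.057], TCP at [0.229, 0.608, 0.223] pointing down, gripper open.
Joint ranges: [-2.86, 2.86], [-0.3, 2.09], [-1.38, 1.24], [0.06, 2.45], [-1.56, 4.7], [0.09, 2.05], [-2.69, 2.69]. Speed limits (rad/s): [2.57, 2.57, 3.14, 3.14, 3.14, 3.14, 3.14].

### API

Orientations are given as a rotation vector (axis times angle).
In Python, from bench import get_state, eyes, job gives the robot as it stands. The module is installed in compiled form; this text tells all that it offers.
- The arm moves only by the shell command python3 -m jog 'ROWS' [FORCE]. ROWS is JSON, a list that holds one entry, the list of rows, each a list of 5 numbers: the opening, from 0 (shut) to 1 (fully open), then the shift along the tool's x, y, z in units of 40 mm (1.0 is 40 mm), then the turn about the tool's z in units of 5 degrees (1.0 is 5 degrees). In form: [[[jaw, dx, dy, dz, turn], ...]]. A call has 1 to 10 rows; each row shifts and turns the commanded pose from where the row before left it, along the tool's axes as they then stand; what a row does not reach is not made up. A row lasts 1/8 s, in which the tool goes at most 62.5 mm and 10.7 degrees, less where a joint would pass 70% of its speed; a pose out of reach is approached as far as the arm can. A call is refused whole if a number of a shift passes 1 or a number of a turn 1, either way. A call with a gripper value outside its range is refused whole. The fingers move at their own pace and stop on an object; FORCE is the grip in N (left out, the last holds). Time passes only in rows, so rows that do not move let the fingers close. It gives the time, the measured TCP pose, the force and the opening at its end, in the units of the state.
- get_state(): the state, without advancing time (a new reading comes with each control period).
- eyes.get_image(name): name is "scene" or "side" or "wrist"; returns (picture, depth): 384x512x3 uint8, red, green, blue; 384x512 float32, m along the optical axis (not along the pixel's ray), 0 where there is no reading.
- eyes.camera_params(name): a dict with "camera_matrix" (3x3 intrinsics, pixels), "pose" (4x4, takes a point from camera to world coordinates); the wrist camera has in their place "mount" (4x4, takes a point from camera to tool coordinates, whose origin is the TCP and whose axes are the flange's). Camera axes: x right, y down, z forward; pixel columns grow to the right and rows downward; lengths in m; the calibration is good to about 2 mm. A picture is of the moment at which its call begins: read the wrist's pose just before it. camera_params takes no time and is no camera call.
- job.close_job(): hands the job in, once; it reports no verdict.
The state is a dict: "time": time; "joint_positions": joint angles; "qd": joint speeds; "joint_torque": joint torques, N m; "position": TCP position; "tool_rot": TCP orientation; "ft_force": force on the tool from outside, world axes, zero at the start; "torque": the same for the moment, N m; "grip_width": opening from 0.0 (shut) to 1.0 (fully open).
Only numpy, scipy, OpenCV 4.12 (cv2) and the standard library are available. Lean on these libraries where they do the work, as an engineer would, in place of code of your own. Each camera call takes 0.05 s, during which the arm holds its last target. There are 200 camera calls.

### The job

Swing the red-knobbed cam lever out to free the fence, stack every aluminium plate squarely on the fixture's deck with its holes over the deck's holes, then push both orange-knobbed rods straight down through the whole stack, one in each hole, until their collars lie on the top plate. Last, swing the lever fully back to lock the stack, let go, and do not tip over the yellow tape measure.

Things in the scene. Friction and masses are not known exactly. Their poses are not given: they have to be found in the camera images.
- plate1_center (a point): loose flat aluminium plate, 54 x 190 x 10 mm, 0.26 kg, lying on the table; two through holes, 17 mm diameter, on its long centre line 50 mm either side of its middle. This point is its centre, half-way up; y is the long way, z up. Two to four plates are there (others absent), all alike; either end will do
- plate2_center (a point): loose flat aluminium plate, 54 x 190 x 10 mm, 0.26 kg, lying on the table; two through holes, 17 mm diameter, on its long centre line 50 mm either side of its middle. This point is its centre, half-way up; y is the long way, z up. Two to four plates are there (others absent), all alike; either end will do
- plate3_center (a point): loose flat aluminium plate, 54 x 190 x 10 mm, 0.26 kg, lying on the table; two through holes, 17 mm diameter, on its long centre line 50 mm either side of its middle. This point is its centre, half-way up; y is the long way, z up. Two to four plates are there (others absent), all alike; either end will do
- plate4_center (a point): loose flat aluminium plate, 54 x 190 x 10 mm, 0.26 kg, lying on the table; two through holes, 17 mm diameter, on its long centre line 50 mm either side of its middle. This point is its centre, half-way up; y is the long way, z up. Two to four plates are there (others absent), all alike; either end will do
- rod1_knob (a point): the first steel alignment rod, 14 mm diameter, 0.14 kg, upright in a hole of the black rack at the start. This point is the centre of the orange square knob at its top (24 x 24 mm, 32 mm tall, faces along the rod's x and y axes), 86 mm above the tip, 20 mm above the underside of the 28 mm collar on which the knob sits; z runs from tip to knob
- rod1_tip (a point): the tip of the first rod, 86 mm below its knob's centre; the nose tapers from 14 mm to 6 mm diameter over the last 14 mm
- rod1_collar (a point): centre of the underside of the collar of the first rod, 66 mm above the tip; it lies on the top plate when the rod is fully home
- rod2_knob (a point): the second steel alignment rod, 14 mm diameter, 0.14 kg, upright in a hole of the black rack at the start. This point is the centre of the orange square knob at its top (24 x 24 mm, 32 mm tall, faces along the rod's x and y axes), 86 mm above the tip, 20 mm above the underside of the 28 mm collar on which the knob sits; z runs from tip to knob
- rod2_tip (a point): the tip of the second rod, 86 mm below its knob's centre; the nose tapers from 14 mm to 6 mm diameter over the last 14 mm
- rod2_collar (a point): centre of the underside of the collar of the second rod, 66 mm above the tip; it lies on the top plate when the rod is fully home
- rack: fixed black plastic block, 60 x 120 x 50 mm high, with two holes (17 mm diameter, 45 mm deep) 40 mm either side of its centre along its y axis, in which the rods stand; origin at the centre of its underside
- deck (a point): middle of the deck: the top, 60 mm above the table, of the fixture's fixed grey block, 46 mm (x) by 190 mm (y), plates overhang 4 mm each long side. Blue foot 100 mm wide, 10 mm thick. Round brass posts (10 mm, top 105 mm above the table, pointed) stand 4 mm clear round the stack: at x +-36, y +-83, and x 0, y +104 mm. y is the long axis, fence and lever are at the -y end; z up
- hole_a (a point): mouth of the fixture's first hole, 50 mm from the deck's middle towards +y of the deck: 17 mm diameter, 50 mm deep straight down from the deck
- hole_b (a point): mouth of the fixture's second hole, 50 mm from the deck's middle towards -y of the deck: as the first
- lever (a joint): angle of the cam lever (rad), 0 to 1.6, growing counter-clockwise from above. Near 0 (start): locked, arm towards the fixture's -x, yellow fence (70 mm wide, top 108 mm above the table) 0.5 mm off the end of where the stack goes. At 1.57: free, arm towards the fixture's -y, fence 20 mm back. Only the lever moves the fence. It stays where left; 2 to 4 N at the knob move it
- lever_pivot (a point): point on the lever's upright pivot axis, 175 mm from the deck's middle towards -y of the deck, at deck height
- lever_knob (a point): centre of the upright round red knob, 26 mm diameter, 70 to 118 mm above the table (this point 96 mm), on the end of the level-swinging lever arm, 75 mm from the pivot axis; the arm beneath it is 18 mm wide
- tape: bystander: upright yellow tape-measure box, 70 x 35 x 65 mm; origin under its centre
Things that resemble listed ones, but are neither listed nor needed, are in the scene too. Leave any turquoise look-alike of the part that bears plate4_center alone.

How it is judged:
By the outcome, as a careful person would: the job done as asked, in the order asked, and still so for the second after the job is handed in, with the robot touching nothing.
Of plate1, plate2, plate3, plate4 only 2 to 4 are there at a start; the rules pass over those that are not, and their reading is None.
At some moment in a run one of plate1, plate2, plate3, plate4 may be knocked a few centimetres aside while the robot is not near it.
It also fails if it takes over 210 s, if anything falls off the work surface, if the arm or the gripper's body presses on something with over 40 N, if the wrist force passes 120 N, or if a joint passes its speed limit or range.

## Working session

There is one attempt and no reset: what is moved stays moved. The work goes in short steps, Python scripts to look and compute and a shell command to move; the robot and the scene stay as the last step left them, time stands still between calls to the robot, and variables do not carry over. Pictures are saved under pics/ and viewed, about 12 in all and at most 16, crops included, and the job is handed in when it is done.

```bash
mkdir -p pics
python3 - <<'E'
from bench import get_state, eyes
import cv2,numpy as np
s=get_state();print({k:np.round(v,3) for k,v in s.items()})
for n in ("scene","side","wrist"):
    im,d=eyes.get_image(n); cv2.imwrite(f"pics/{n}0.png",im[:,:,::-1]); np.save(f"pics/{n}0.npy",d)
    p=eyes.camera_params(n); print(n,{k:np.round(v,3).tolist() for k,v in p.items()})
E
```

```text
{'time': np.float64(0.0), 'joint_positions': array([-1.197,  0.322, -0.07 ,  1.452,  0.023,  1.371, -0.057]), 'qd': array([-0.001,  0.   ,  0.001, -0.001, -0.001,  0.   , -0.003]), 'joint_torque': array([-0.0000e+00, -4.9130e+01, -4.0400e-01, -3.1253e+01, -6.4000e-02,
        4.4000e-02,  0.0000e+00]), 'position': array([0.229, 0.608, 0.221]), 'tool_rot': array([-5.620e-01, -3.091e+00,  3.000e-03]), 'ft_force': array([-0.522, -0.031, -0.563]), 'torque': array([-0.051, -0.029, -0.032]), 'grip_width': np.float64(0.999)}
scene {'camera_matrix': [[497.16, 0.0, 254.574], [0.0, 497.16, 198.704], [0.0, 0.0, 1.0]], 'pose': [[0.508, 0.533, -0.676, 1.26], [0.861, -0.313, 0.4, -0.524], [0.002, -0.786, -0.618, 0.83], [0.0, 0.0, 0.0, 1.0]]}
side {'camera_matrix': [[483.61, 0.0, 251.627], [0.0, 483.61, 196.141], [0.0, 0.0, 1.0]], 'pose': [[0.969, -0.126, 0.214, 0.155], [-0.248, -0.556, 0.793, -1.065], [0.019, -0.822, -0.57, 0.853], [0.0, 0.0, 0.0, 1.0]]}
wrist {'camera_matrix': [[273.89, 0.0, 254.082], [0.0, 273.89, 191.621], [0.0, 0.0, 1.0]], 'mount': [[-0.0, -0.958, -0.288, 0.079], [1.0, -0.0, -0.0, -0.0], [-0.0, -0.288, 0.958, -0.163], [0.0, 0.0, 0.0, 1.0]]}
```

View pics/scene0.png

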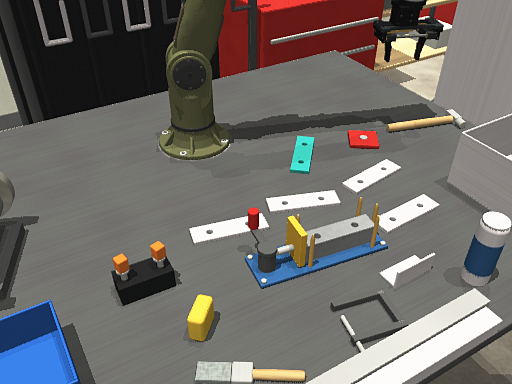

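View pics/side0.png

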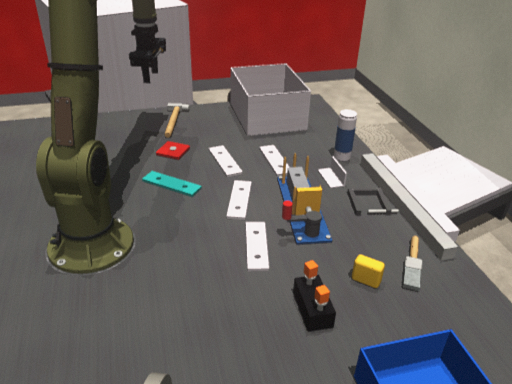

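Scene view: four aluminium plates at (229,229), (303,200), (372,176) and (409,212). Look-alikes are the turquoise plate (302,154), the red plate (363,139), and a white bracket (408,268). The fixture is at (315,245), the red lever knob at (254,217), the rack at (144,275) and the tape at (201,317).

```bash
cat > h.py <<'E'
import numpy as np,cv2
from bench import get_state,eyes
from scipy.spatial.transform import Rotation as R
def T_of(name,s=None):
    p=eyes.camera_params(name); K=np.array(p["camera_matrix"])
    if name!="wrist": return K,np.array(p["pose"])
    s=s or get_state(); T=np.eye(4);T[:3,:3]=R.from_rotvec(s["tool_rot"]).as_matrix();T[:3,3]=s["position"]
    return K,T@np.array(p["mount"])
def grab(name,save=None):
    s=get_state(); im,d=eyes.get_image(name); K,T=T_of(name,s)
    if save: cv2.imwrite("pics/%s.png"%save,im[:,:,::-1])
    return im,d,K,T
def cast(uv,z,K,T):
    uv=np.atleast_2d(np.asarray(uv,float)); r=np.c_[(uv[:,0]-K[0,2])/K[0,0],(uv[:,1]-K[1,2])/K[1,1],np.ones(len(uv))]@T[:3,:3].T
    return T[:3,3]+r*((z-T[2,3])/r[:,2])[:,None]
def proj(P,K,T):
    q=(np.atleast_2d(P)-T[:3,3])@T[:3,:3]; q=q@K.T; return q[:,:2]/q[:,2:]
def cloud(d,K,T):
    v,u=np.mgrid[:d.shape[0],:d.shape[1]]
    c=np.dstack([(u-K[0,2])/K[0,0]*d,(v-K[1,2])/K[1,1]*d,d]); return c@T[:3,:3].T+T[:3,3]
def rect(P):
    (c,wh,a)=cv2.minAreaRect(np.float32(P[:,:2]*1000)); b=cv2.boxPoints((c,wh,a)); e=[b[1]-b[0],b[2]-b[1]]; e=max(e,key=np.linalg.norm)
    return np.round(c,1),np.round(sorted(wh),1),round(float(np.degrees(np.arctan2(e[1],e[0]))%180),1)   # centre mm, size mm, long-axis deg
def comps(mask,amin):
    n,l,st,c=cv2.connectedComponentsWithStats(mask.astype(np.uint8),connectivity=4)
    return [(l==i,c[i],st[i,4]) for i in range(1,n) if st[i,4]>=amin]
E
python3 - <<'E'
from h import *
for n in ("scene","side"):
    im=cv2.imread(f"pics/{n}0.png")[:,:,::-1]; d=np.load(f"pics/{n}0.npy"); K,T=T_of(n)
    C=cloud(d,K,T); hsv=cv2.cvtColor(im,cv2.COLOR_RGB2HSV); H,S,V=[hsv[...,i].astype(int) for i in range(3)]
    print(n)
    ws=(C[...,0]>0.2)&(C[...,0]<1.1)&(abs(C[...,1])<0.7)&(d>0)
    def show(t,m,z,a=40):
        for k,c,ar in comps(m&ws,a):
            v,u=np.nonzero(k); print(t,c.round(),ar,*rect(cast(np.c_[u,v],z,K,T) if z is not None else C[k]), C[k][:,2].max().round(3))
    show("plate",(S<40)&(V>150)&(C[...,2]<.03),.01,150)
    show("deck",(S<60)&(abs(C[...,2]-.06)<.006),None,100)
    show("blue",(H>100)&(H<120)&(S>120)&(C[...,2]<.03),.01,100)
    show("red",((H<4)|(H>176))&(S>150),None)
    show("orange",(H>5)&(H<15)&(S>150),None)
    show("rack",(V<45)&(abs(C[...,2]-.05)<.006),.05,100)
    show("yellow",(H>20)&(H<30)&(S>150),None)
E
```

```text
scene
plate [371. 175.] 779 [436.  350.9] [ 57.2 195.9] 98.2 0.016
plate [302. 200.] 943 [433.2 114.4] [ 57.9 192. ] 70.6 0.017
plate [406. 212.] 984 [607.7 317.9] [ 56.8 193.6] 93.0 0.016
plate [219. 229.] 890 [ 425.1 -125.6] [ 57.5 151.4] 77.5 0.016
plate [397. 269.] 379 [756.8 166.8] [ 47.1 113. ] 91.3 0.026
plate [225. 371.] 1057 [ 778.6 -304. ] [ 41.6 104.4] 59.5 0.025
deck [482. 183.] 264 [657.  519.9] [ 12.3 193.1] 179.8 0.066
deck [340. 230.] 1038 [616.3  80.5] [ 52.2 183.6] 81.8 0.066
blue [308. 263.] 1889 [611.9  31. ] [105.8 330.9] 82.3 0.017
blue [ 35. 359.] 3404 [ 579.6 -605.9] [117.7 151.5] 179.8 0.03
red [363. 139.] 484 [273.9 454.4] [90.  96.6] 143.6 0.022
red [253. 218.] 216 [518.9 -89. ] [22.9 27.4] 150.7 0.122
orange [158. 253.] 144 [ 509.8 -317.2] [18.2 29.7] 59.3 0.108
orange [121. 266.] 143 [ 493.  -391.6] [28.1 43. ] 168.4 0.109
rack [151. 272.] 374 [ 504.6 -353.4] [ 64.9 120. ] 88.4 0.055
rack [124. 277.] 196 [ 496.  -389.5] [47.5 50.4] 178.5 0.055
yellow [297. 226.] 130 [601.5 -26.9] [14.4 69.4] 172.4 0.115
yellow [291. 238.] 92 [593.3 -32.5] [ 4.  56.2] 171.
[... 600 characters left out ...]
[ 79.4 253.3] 161.7 0.066
deck [298. 177.] 287 [619.2 116.8] [ 46.5 121.1] 81.9 0.061
blue [285. 190.] 158 [583.3 129.5] [ 29.  129.8] 80.0 0.013
blue [310. 233.] 493 [591.7 -83. ] [ 99.  113.6] 82.0 0.024
blue [420. 370.] 2189 [ 644.8 -572. ] [ 82.4 168.6] 178.9 0.03
red [172. 150.] 359 [273.  468.3] [109.6 122.2] 56.1 0.017
red [287. 210.] 147 [537.9 -21.8] [ 23.  179.6] 72.3 0.118
orange [310. 270.] 139 [ 511.9 -261.1] [ 29.  139.9] 77.9 0.108
orange [321. 295.] 163 [ 517.4 -353.4] [ 32.7 123.3] 62.3 0.107
rack [312. 298.] 706 [ 496.8 -357.8] [ 61.1 123.9] 87.4 0.054
yellow [310. 189.] 77 [648.6  39.7] [ 61.5 204.6] 53.9 0.11
yellow [368. 270.] 748 [ 680.9 -264.8] [ 74.7 122.7] 55.0 0.068
```

```bash
python3 -m jog '[[[1,0,0,0,1],[1,0,0,0,1],[1,0,0,0,1],[1,0,0,0,1],[1,0,0,0,1],[1,0,0,0,1],[1,0,0,0,1],[1,0,0,0,1]]]'
python3 -m jog '[[[1,0,0,0,1],[1,0,0,0,1],[1,0,0,0,1],[1,0,0,0,1],[1,0,0,0,1],[1,0,0,0,1],[1,0,0,0,1],[1,0,0,0,0.5],[1,-0.5,0.5,-0.4,0],[1,-0.9,0.9,-0.4,0]]]'
python3 -m jog '[[[1,-0.95,0.95,0,0],[1,-0.95,0.95,0,0],[1,-0.95,0.95,0,0],[1,-0.95,0.95,0,0],[1,-0.95,0.95,0,0],[1,-0.95,0.95,0,0],[1,-0.95,0.95,0,0],[1,-0.95,0.95,0,0],[1,-0.95,0.95,0,0],[1,-0.95,0.95,0,0]]]'
python3 -m jog '[[[1,-0.6,0.5,0,0],[1,0,0,0,0],[1,0,0,0,0]]]'
python3 - <<'E'
from h import *
im,d,K,T=grab("wrist","w1"); np.save("pics/w1.npy",d)
print(get_state()["position"],get_state()["tool_rot"])
E
```

```text
time: 1.15
position: [0.2288, 0.6081, 0.2221]
tool_rot: [1.589, 2.71, -0.001]
ft_force: [-0.6, 1.4, -0.3]
grip_width: 1.0
time: 2.4
position: [0.2747, 0.5455, 0.2539]
tool_rot: [-2.368, -2.064, 0.002]
ft_force: [0.5, -0.6, 1.1]
grip_width: 1.0
time: 3.65
position: [0.5997, 0.1139, 0.2544]
tool_rot: [-2.372, -2.059, -0.0]
ft_force: [0.9, 1.2, 0.5]
grip_width: 1.0
time: 4.03
position: [0.6149, 0.0898, 0.2542]
tool_rot: [-2.371, -2.059, 0.0]
ft_force: [-0.1, 0.6, -0.8]
grip_width: 0.997
[0.61478033 0.09047639 0.25428371] [-2.36977425e+00 -2.06050871e+00 -1.51787538e-04]
```

View pics/w1.png

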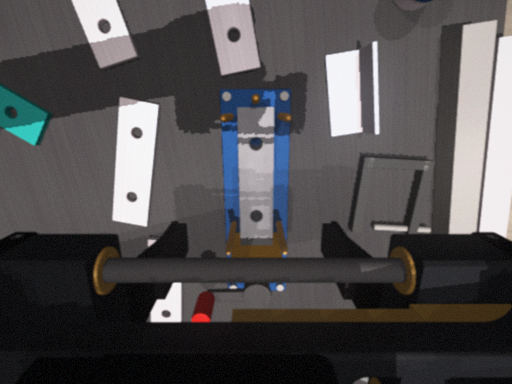

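The wrist view shows the deck with its holes at (256,143) and (256,216), brass posts around it, and the red knob at (204,305). Two plates lie on the left at (135,165) and lower left, and two are at the top.

```bash
cat >> h.py <<'E'
def holes(im,K,T,z,near,r=10,thr=90):
    """dark blob centroid near given pixels -> points on plane z"""
    g=cv2.cvtColor(im,cv2.COLOR_RGB2GRAY); out=[]
    for u,v in near:
        y0,x0=int(v)-r,int(u)-r; p=g[y0:y0+2*r+1,x0:x0+2*r+1].astype(float); t=(p.min()+np.median(p))/2
        cs=comps(p<t,6); k=max(cs,key=lambda c:c[2]); c=k[1]+[x0,y0]; out.append(np.r_[cast(c,z,K,T)[0],c,k[2]])
    return np.array(out)
def go(target,head=None,s=None):
    """moves from here to TCP target (m), tool-y heading deg: tool axes units AFTER turn"""
    s=s or get_state(); M=R.from_rotvec(s["tool_rot"]).as_matrix(); h=np.degrees(np.arctan2(M[1,1],M[0,1]))
    turn=0 if head is None else ((h-head+180)%360-180)/5
    h2=np.radians(h if head is None else head); d=np.array(target)-s["position"]
    y=np.array([np.cos(h2),np.sin(h2)]); x=np.array([-y[1],y[0]])
    print("heading",h.round(2),"turn",round(turn,2),"dxyz",np.round([d[:2]@x/.04,d[:2]@y/.04,-d[2]/.04],2))
E
python3 - <<'E'
from h import *
im=cv2.imread("pics/w1.png")[:,:,::-1]; d=np.load("pics/w1.npy"); K,T=T_of("wrist")
P=holes(im,K,T,.06,[(256,143),(256,216)]); print(P.round(4))
v=P[0,:2]-P[1,:2]; print("len",np.linalg.norm(v),"head",np.degrees(np.arctan2(v[1],v[0])))
y=v/np.linalg.norm(v); x=np.array([y[1],-y[0]]); dk=P[:,:2].mean(0); pv=dk-.175*y
print("deck",dk,"pivot",pv,"knob0",pv-.075*x,"knob1",pv-.075*y)
hsv=cv2.cvtColor(np.ascontiguousarray(im),cv2.COLOR_RGB2HSV); C=cloud(d,K,T)
m=((hsv[...,0]<5)|(hsv[...,0]>175))&(hsv[...,1]>120)
for k,c,a in comps(m,30): print(c,a,C[k].mean(0).round(3),C[k][:,2].max())
k=pv-.075*x; go([*k,.2],None)
# holes of the visible plate
q=holes(im,K,T,.01,[(137,132),(132,196)]);print(q.round(4))
E
```

```text
[[6.216000e-01 1.277000e-01 6.000000e-02 2.554341e+02 1.428682e+02
  1.290000e+02]
 [6.083000e-01 2.770000e-02 6.000000e-02 2.558544e+02 2.156505e+02
  1.030000e+02]]
len 0.10080321575549211 head 82.42154146105119
deck [0.61497045 0.0777064 ] pivot [ 0.5918908  -0.09576501] knob0 [ 0.51754592 -0.08587373] knob1 [ 0.58199953 -0.1701099 ]
[203.22753346 308.22179732] 523 [ 0.524 -0.07   0.114] 0.416982175273686
heading -7.99 turn 0 dxyz [-4.7  -1.79  1.36]
[[4.510000e-01 1.611000e-01 1.000000e-02 1.362105e+02 1.323579e+02
  9.500000e+01]
 [4.180000e-01 6.660000e-02 1.000000e-02 1.314430e+02 1.965190e+02
  7.900000e+01]]
```

```bash
python3 -m jog '[[[0.6,-0.9,-0.3,0,0],[0.6,-0.9,-0.35,0,0],[0.6,-0.9,-0.35,0,0],[0.6,-0.9,-0.35,0,0],[0.6,-0.9,-0.35,0,0],[0.6,-0.2,-0.09,0.3,0],[0.6,0,0,0.8,0],[0.6,0,0,0.8,0],[0.6,0,0,0.4,0],[0.6,0,0,0,0]]]'
python3 - <<'E'
from h import *
im,d,K,T=grab("wrist","w2")
g,d2,K2,T2=grab("scene"); cv2.imwrite("pics/s2.png",cv2.resize(g[130:330,140:400,::-1],None,fx=2.5,fy=2.5))
go([.5175,-.0859,.083])
E
```

```text
time: 5.32
position: [0.5175, -0.0861, 0.1615]
tool_rot: [-2.37, -2.06, 0.003]
ft_force: [-0.1, -1.1, 0.1]
grip_width: 0.601
heading -8.06 turn 0 dxyz [ 0.02 -0.04  2.01]
```

View pics/s2.png

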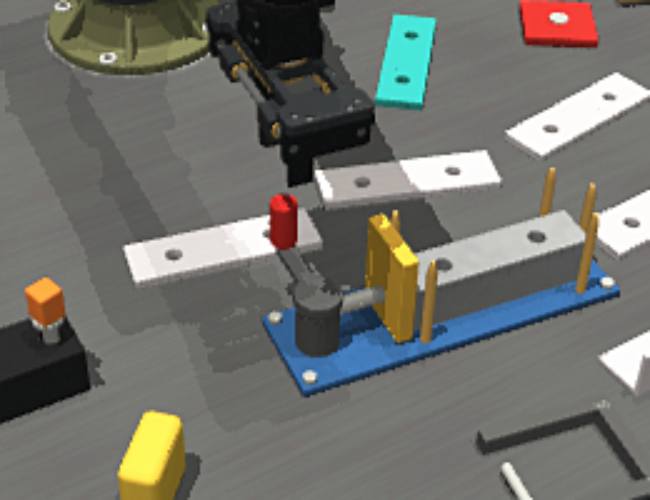

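Knob confirmed: the red cylinder at (284,222) in the crop, on the lever arm, with the gripper above it.

```bash
python3 -m jog '[[[0.6,0.02,-0.04,0.8,0],[0.6,0,0,0.8,0],[0.6,0,0,0.4,0],[0.6,0,0,0,0],[0.2,0,0,0,0],[0.2,0,0,0,0],[0.2,0,0,0,0],[0.2,0,0,0,0]]]' 25
python3 -m jog '[[[0.2,-0.33,0.03,0,0],[0.2,-0.32,0.08,0,0],[0.2,-0.3,0.14,0,0],[0.2,-0.27,0.19,0,0],[0.2,-0.23,0.23,0,0],[0.2,-0.19,0.27,0,0],[0.2,-0.14,0.3,0,0],[0.2,-0.08,0.32,0,0],[0.2,-0.03,0.33,0,0],[0.2,0,0,0,0]]]'
python3 - <<'E'
from h import *
go([.582,-.1701,.083])
E
```

```text
time: 6.42
position: [0.5177, -0.0865, 0.0832]
tool_rot: [2.372, 2.057, 0.003]
ft_force: [2.1, -0.1, 0.1]
grip_width: 0.293
time: 7.68
position: [0.5768, -0.1865, 0.0833]
tool_rot: [2.374, 2.042, -0.022]
ft_force: [-5.2, -21.1, 1.5]
grip_width: 0.224
heading -8.59 turn 0 dxyz [0.43 0.07 0.01]
```

```bash
python3 -m jog '[[[0.6,0,0,0,0],[0.6,0,0,0,0],[0.6,0,0,0,0],[0.6,0,0,-1,0],[0.6,0,0,-1,0],[0.6,1,0,0,0],[0.6,1,0,0,0],[0.6,0,0,0,0]]]'
python3 - <<'E'
from h import *
im,d,K,T=grab("scene"); C=cloud(d,K,T); hsv=cv2.cvtColor(im,cv2.COLOR_RGB2HSV)
m=((hsv[...,0]<5)|(hsv[...,0]>175))&(hsv[...,1]>120)&(C[...,0]>.4)
for k,c,a in comps(m,30): print(c,a,C[k].mean(0).round(3))
cv2.imwrite("pics/s3.png",cv2.resize(im[130:330,140:400,::-1],None,fx=2.5,fy=2.5))
print(get_state()["position"])
E
```

```text
time: 8.68
position: [0.5929, -0.0862, 0.1623]
tool_rot: [-2.362, -2.068, -0.003]
ft_force: [-0.1, 0.0, 0.2]
grip_width: 0.597
[413.09157509  15.82051282] 273 [ 1.26  -0.524  0.83 ]
[234.25287356 247.26436782] 261 [ 0.587 -0.175  0.104]
[ 0.59235095 -0.08937474  0.16238079]
```

View pics/s3.png

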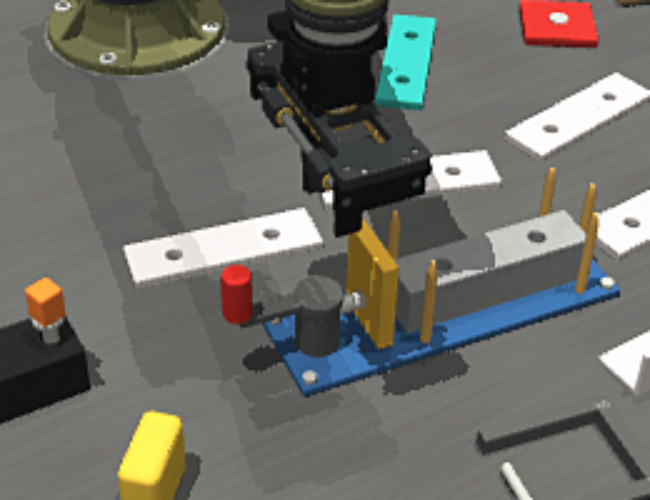

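The lever is out, with the knob now at crop (236,294), about 92° from the start, and the fence is back. Next, the first plate.

Run:
```python
from h import *
go([.4345,.1139,.12],-19.3)
```

```text
heading -7.79 turn 2.3 dxyz [ 3.49 -5.4   1.06]
```

```bash
python3 -m jog '[[[1,0,0,-0.3,0.8],[1,0,0,0,0.8],[1,0,0,0,0.7],[1,0.58,-0.9,0,0],[1,0.58,-0.9,0,0],[1,0.58,-0.9,0,0],[1,0.58,-0.9,0,0],[1,0.58,-0.9,0.4,0],[1,0.58,-0.9,0.4,0],[1,0,0,0,0]]]'
python3 - <<'E'
from h import *
im,d,K,T=grab("wrist","w4"); s=get_state()
h=proj([[.451,.1611,.01],[.418,.0666,.01]],K,T); print(h)
hsv=cv2.cvtColor(im,cv2.COLOR_RGB2HSV); m=(hsv[...,1]<40)&(hsv[...,2]>150); m[230:]=0
for k,c,a in comps(m,300):
    v,u=np.nonzero(k); print(c.round(),a,rect(cast(np.c_[u,v],.01,K,T)))
go([.4345,.1139,.003],-19.3)
E
```

```text
time: 9.98
position: [0.4326, 0.1125, 0.1413]
tool_rot: [-2.562, -1.816, 0.004]
ft_force: [0.7, 0.5, -0.2]
grip_width: 0.997
[[255.55930283 136.01834177]
 [255.57784481 223.5654589 ]]
[210.  22.] 2755 (array([447.7, 281.4]), array([53.7, 56.3]), 7.6)
[390.  10.] 1115 (array([610.2, 224.2]), array([22.9, 60.4]), 160.6)
[459. 141.] 8479 (array([649.9,  72.4]), array([ 56.3, 192.6]), 82.4)
[256. 158.] 6815 (array([441.1, 131.6]), array([ 56.7, 151.7]), 70.7)
heading -19.5 turn -0.04 dxyz [ 0.07 -0.02  3.48]
```

View pics/w4.png

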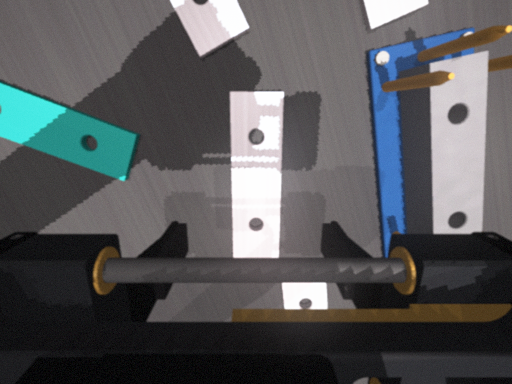

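The plate lies square between the jaws, with its holes at (256,136) and (256,224). I'll lower and grip.

```bash
python3 -m jog '[[[1,0.07,-0.02,0.9,0],[1,0,0,0.9,0],[1,0,0,0.9,0],[1,0,0,0.5,0],[1,0,0,0.24,0],[1,0,0,0,0],[0.5,0,0,0,0],[0.5,0,0,0,0],[0.5,0,0,0,0],[0.5,0,0,0,0]]]' 30
python3 -m jog '[[[0.5,0,0,0,0],[0.5,0,0,-0.5,0],[0.5,0,0,-0.8,0],[0.5,0,0,-0.8,0],[0.5,0,0,-0.8,0],[0.5,0,0,-0.6,0],[0.5,0,0,0,0],[0.5,0,0,0,0]]]'
python3 - <<'E'
from h import *
im,d,K,T=grab("wrist","w5"); s=get_state()
C=cloud(d,K,T); print(C[190:200,250:262].mean((0,1)), s["position"])
go([.615,.0777,.15],-7.6)
E
```

```text
time: 11.28
position: [0.4356, 0.1141, 0.0053]
tool_rot: [-2.567, -1.811, -0.001]
ft_force: [0.3, 1.3, 0.3]
grip_width: 0.632
time: 12.28
position: [0.4345, 0.1136, 0.1436]
tool_rot: [-2.567, -1.811, 0.003]
ft_force: [0.1, -0.7, -2.8]
grip_width: 0.616
[0.44557969 0.14196071 0.15003975] [0.43427433 0.1134705  0.14337462]
heading -19.61 turn -2.4 dxyz [-0.29  4.6  -0.17]
```

View pics/w5.png

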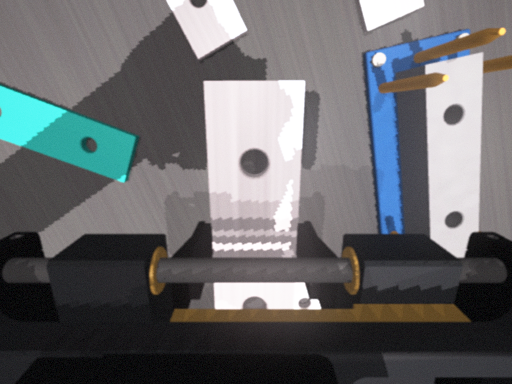

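```bash
cat >> h.py <<'E'
def inhand(im,K,T,s,near=((253,161),(254,302))):
    """held plate: hole ring fit with threshold; print spacing, centre offset in tool frame (mm), yaw of plate rel. tool x (deg)"""
    z=s["position"][2]+.005; P=holes(im,K,T,z,near,r=20); M=R.from_rotvec(s["tool_rot"]).as_matrix()
    q=(P[:,:3]-s["position"])@M*1000; v=q[0]-q[1]
    print("px",P[:,3:].round(1).tolist(),"len",np.linalg.norm(v[:2]).round(1),"h1",q[0].round(1),"h2",q[1].round(1),"yaw",np.degrees(np.arctan2(v[1],v[0])).round(2))
E
python3 - <<'E'
from h import *
im=cv2.imread("pics/w5.png")[:,:,::-1].copy(); s=get_state(); K,T=T_of("wrist",s)
inhand(im,K,T,s)
E
python3 -m jog '[[[0.5,0,0,-0.2,-0.8],[0.5,0,0,-0.2,-0.8],[0.5,0,0,0,-0.8],[0.5,-0.05,0.9,0,0],[0.5,-0.05,0.9,0,0],[0.5,-0.05,0.9,0,0],[0.5,-0.05,0.9,0,0],[0.5,-0.09,0.9,0,0],[0.5,0,0.1,0,0],[0.5,0,0,0,0]]]'
python3 - <<'E'
from h import *
s=get_state();im,d,K,T=grab("wrist","w6"); inhand(im,K,T,s); go([.615,.0777,.15],-7.6)
E
```

```text
px [[253.8, 162.3, 625.0], [253.9, 315.2, 591.0]] len 107.6 h1 [49.6 -0.1 -5.1] h2 [-58.   -0.1  -4.9] yaw -0.01
time: 13.58
position: [0.6151, 0.0779, 0.1593]
tool_rot: [-2.363, -2.068, 0.005]
ft_force: [-0.7, 0.3, -3.0]
grip_width: 0.615
px [[253.9, 162.5, 628.0], [253.8, 312.9, 715.0]] len 105.6 h1 [49.5 -0.  -5.1] h2 [-56.1  -0.2  -4.9] yaw 0.06
heading -7.6 turn -0.0 dxyz [-0.01  0.    0.24]
```

View pics/w6.png

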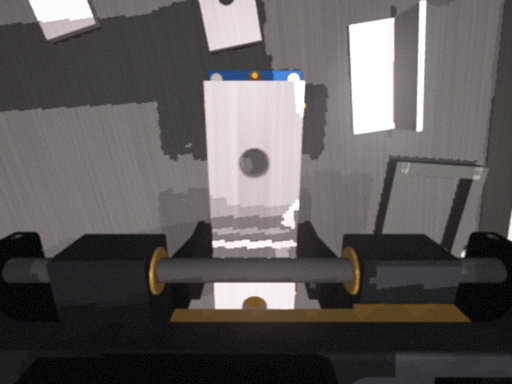

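Holding the plate squarely over the fixture; posts look symmetric about it. I'll lower it.

```bash
python3 -m jog '[[[0.5,0,0,0.5,0],[0.5,0,0,0.5,0],[0.5,0,0,0.4,0],[0.5,0,0,0.4,0],[0.5,0,0,0.3,0],[0.5,0,0,0.22,0],[0.5,0,0,0,0],[0.5,0,0,0,0]]]'
python3 -m jog '[[[0.5,0,0,0.04,0],[0.5,0,0,0,0],[0.75,0,0,0,0],[0.75,0,0,0,0],[0.75,0,0,0,0],[0.75,0,0,-0.5,0],[0.75,0,0,-0.9,0],[0.75,0,0,-0.9,0],[0.75,0,0,-0.9,0],[0.75,0,0,0,0]]]'
python3 -m jog '[[[1,-0.4,0,-0.5,0],[1,0,0,0,0],[1,0,0,0,0]]]'
python3 - <<'E'
from h import *
s=get_state();im,d,K,T=grab("wrist","w7"); np.save("pics/w7.npy",d); cv2.imwrite("pics/w7c.png",cv2.resize(im[60:240,180:330,::-1],None,fx=4,fy=3.3)); print(s["position"])
print(proj([[.6216,.1277,.07],[.6083,.0277,.07]],K,T))
E
```

```text
time: 14.62
position: [0.6168, 0.0779, 0.0687]
tool_rot: [2.364, 2.068, 0.002]
ft_force: [-0.8, 0.4, -2.0]
grip_width: 0.612
time: 15.88
position: [0.6188, 0.0778, 0.1997]
tool_rot: [2.362, 2.066, 0.012]
ft_force: [0.9, -0.3, 0.4]
grip_width: 0.748
time: 16.25
position: [0.6138, 0.0618, 0.2142]
tool_rot: [-2.364, -2.068, 0.001]
ft_force: [-0.4, 0.5, -0.0]
grip_width: 0.967
[0.61382136 0.06176553 0.21418541]
[[253.13699931 121.57892658]
 [253.35729359 208.83603118]]
```

View pics/w7c.png

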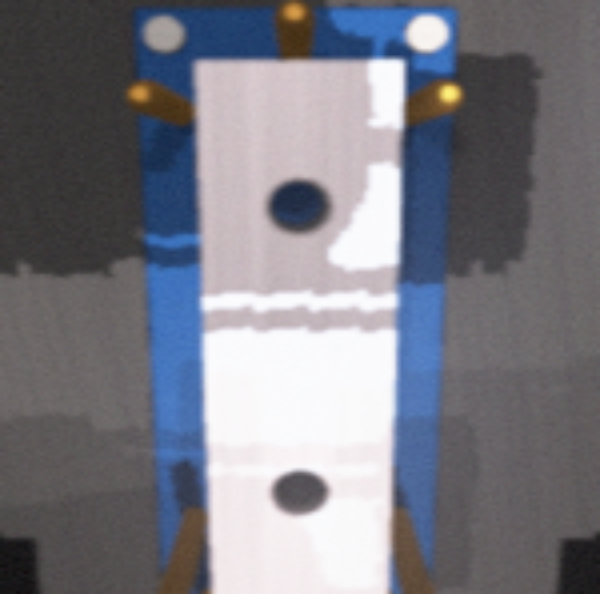

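Plate 1 is seated on the deck between the posts, with its holes at crop (299,205) and (300,492).

Run:
```python
from h import *
s=get_state(); im=cv2.imread("pics/w7.png")[:,:,::-1].copy();d=np.load("pics/w7.npy"); K,T=T_of("wrist",s)
P=holes(im,K,T,.07,[(254.7,122),(255,209)],r=14); print(P.round(4)); v=P[0]-P[1]; print(np.linalg.norm(v[:2]),np.degrees(np.arctan2(v[1],v[0])),P[:,:2].mean(0))
C=cloud(d,K,T); print("plate z",C[150:180,240:270,2].mean())
# brass posts tips: topmost blobs
hsv=cv2.cvtColor(im,cv2.COLOR_RGB2HSV); m=(hsv[...,0]>12)&(hsv[...,0]<26)&(hsv[...,1]>120); m[235:]=0
for k,c,a in comps(m,15):
    q=C[k]; t=q[:,2]>q[:,2].max()-.012; print(c.round(),a,q[t].mean(0).round(4),q[:,2].max().round(3))
# fresh look at plates from the scene cams
for n in ("scene","side"):
    im,d,K,T=grab(n); C=cloud(d,K,T); hsv=cv2.cvtColor(im,cv2.COLOR_RGB2HSV)
    m=(hsv[...,1]<40)&(hsv[...,2]>150)&(abs(C[...,2]-.008)<.012)&(C[...,0]>.3)&(C[...,0]<.72)&(d>0)
    for k,c,a in comps(m,150):
        v,u=np.nonzero(k); print(n,c.round(),a,*rect(cast(np.c_[u,v],.01,K,T)))
```

```text
[[6.225000e-01 1.276000e-01 7.000000e-02 2.542513e+02 1.219733e+02
  1.870000e+02]
 [6.095000e-01 2.830000e-02 7.000000e-02 2.544894e+02 2.087163e+02
  1.410000e+02]]
0.10019950617052172 82.54335561039409 [0.61597361 0.07792713]
plate z 0.07102509120873435
[253.  68.] 119 [0.6286 0.1795 0.1007] 0.106
[219.  91.] 127 [0.6245 0.1407 0.3765] 0.376
[288.  90.] 103 [0.6607 0.1543 0.1002] 0.106
scene [376. 174.] 555 [436.7 351.6] [ 56.1 194.7] 98.7
scene [407. 212.] 970 [608.3 318.1] [ 56.2 193.5] 93.4
scene [228. 227.] 1137 [ 429.3 -106.1] [ 57.5 191.5] 77.6
side [225. 159.] 481 [437.1 350.3] [ 58.5 196.1] 98.1
side [273. 157.] 366 [608.6 316.6] [ 57.4 192.4] 93.1
side [256. 246.] 935 [ 429.8 -109.6] [ 55.7 189.5] 77.6
```

Run:
```python
from h import *
go([.430,-.108,.12],-12.4)
```

```text
heading -7.59 turn 0.96 dxyz [-5.15 -3.57  2.34]
```

```bash
python3 -m jog '[[[1,0,0,0,0.96],[1,-0.86,-0.595,0,0],[1,-0.86,-0.595,0,0],[1,-0.86,-0.595,0,0],[1,-0.86,-0.595,0.3,0],[1,-0.86,-0.595,0.6,0],[1,-0.85,-0.595,0.6,0],[1,0,0,0.3,0],[1,0,0,0,0]]]'
python3 - <<'E'
from h import *
s=get_state();im,d,K,T=grab("wrist","w8")
h=proj([[.430+.05*.2147,-.108+.05*.9767,.01],[.430-.05*.2147,-.108-.05*.9767,.01]],K,T)
P=holes(im,K,T,.01,h,r=16); print(h.round(1).tolist(),P.round(4)); v=P[0]-P[1]; c=P[:,:2].mean(0); a=np.degrees(np.arctan2(v[1],v[0])); print(np.linalg.norm(v[:2]),a,c)
go([*c,.0045],a-90)
E
```

```text
time: 17.52
position: [0.4302, -0.1077, 0.142]
tool_rot: [-2.448, -1.968, 0.001]
ft_force: [1.0, -0.1, 0.0]
grip_width: 1.001
[[254.1, 138.3], [254.1, 225.2]] [[ 4.412000e-01 -5.770000e-02  1.000000e-02  2.541632e+02  1.368632e+02
   1.900000e+02]
 [ 4.199000e-01 -1.560000e-01  1.000000e-02  2.544714e+02  2.244929e+02
   1.400000e+02]]
0.10058296673072657 77.80562279082062 [ 0.43054262 -0.10687918]
heading -12.35 turn -0.03 dxyz [ 0.02 -0.02  3.45]
```

```bash
python3 -m jog '[[[1,0.02,-0.02,0.9,0],[1,0,0,0.9,0],[1,0,0,0.9,0],[1,0,0,0.5,0],[1,0,0,0.24,0],[1,0,0,0,0],[0.5,0,0,0,0],[0.5,0,0,0,0],[0.5,0,0,0,0],[0.5,0,0,0,0]]]' 30
python3 -m jog '[[[0.5,0,0,0,0],[0.5,0,0,-0.5,0],[0.5,0,0,-0.8,0],[0.5,0,0,-0.8,0],[0.5,0,0,-0.8,0],[0.5,0,0,-0.8,0],[0.5,0,0,-0.3,-0.5],[0.5,0,0,0,-0.47],[0.5,0,0,0,0],[0.5,0,0,0,0]]]'
python3 - <<'E'
from h import *
s=get_state();im,d,K,T=grab("wrist","w9"); inhand(im,K,T,s); go([.6155,.0778,.16],-7.5)
E
```

```text
time: 18.82
position: [0.43, -0.1073, 0.0052]
tool_rot: [2.448, 1.968, 0.001]
ft_force: [1.7, -0.9, -0.4]
grip_width: 0.63
time: 20.08
position: [0.4291, -0.1073, 0.1641]
tool_rot: [-2.362, -2.069, 0.002]
ft_force: [0.5, 0.3, -2.8]
grip_width: 0.611
px [[254.0, 160.0, 624.0], [254.0, 315.6, 562.0]] len 109.3 h1 [51.  0. -5.] h2 [-58.3   0.   -5. ] yaw -0.01
heading -7.57 turn -0.01 dxyz [5.2  4.01 0.11]
```

```bash
python3 -m jog '[[[0.5,0.6,0.45,0,0],[0.5,0.86,0.67,0,0],[0.5,0.86,0.67,0,0],[0.5,0.86,0.67,0,0],[0.5,0.86,0.67,0,0],[0.5,0.86,0.67,0,0],[0.5,0.28,0.21,0,0],[0.5,0,0,0,0],[0.5,0,0,0,0]]]'
python3 - <<'E'
from h import *
s=get_state();im,d,K,T=grab("wrist","w10"); inhand(im,K,T,s); go([.6158,.0769,.0755],-7.5)
E
```

```text
time: 21.25
position: [0.6152, 0.0749, 0.1648]
tool_rot: [-2.365, -2.068, 0.002]
ft_force: [-0.2, -0.6, -2.5]
grip_width: 0.613
px [[255.7, 160.1, 456.0], [253.9, 315.8, 548.0]] len 109.4 h1 [50.9  1.  -5. ] h2 [-58.5  -0.   -4.9] yaw 0.55
heading -7.7 turn -0.04 dxyz [0.05 0.01 2.24]
```

```bash
python3 -m jog '[[[0.5,0.05,0.01,0.5,-0.04],[0.5,0,0,0.5,0],[0.5,0,0,0.4,0],[0.5,0,0,0.3,0],[0.5,0,0,0.3,0],[0.5,0,0,0.15,0],[0.5,0,0,0.07,0],[0.5,0,0,0,0],[0.5,0,0,0,0]]]'
python3 - <<'E'
from h import *
go([.6158,.0769,.075],-7.5)
E
```

```text
time: 22.42
position: [0.6171, 0.0788, 0.0767]
tool_rot: [2.359, 2.074, 0.001]
ft_force: [0.1, 0.4, -3.9]
grip_width: 0.605
heading -7.36 turn 0.03 dxyz [-0.05 -0.03  0.04]
```

```bash
for i in 1 2 3 4; do python3 -m jog '[[[0.5,0,0,0,0]]]' | sed -n 2p; done
python3 - <<'E'
from h import *
s=get_state();im,d,K,T=grab("wrist","w11"); inhand(im,K,T,s)
E
```

```text
position: [0.617, 0.0789, 0.0766]
position: [0.6169, 0.0789, 0.0764]
position: [0.6168, 0.0789, 0.0763]
position: [0.6167, 0.0788, 0.0762]
px [[253.8, 160.3, 595.0], [254.2, 315.9, 541.0]] len 109.3 h1 [50.8 -0.1 -5. ] h2 [-58.5   0.1  -5. ] yaw -0.09
```

```bash
python3 -m jog '[[[0.5,-0.045,-0.02,0,0],[0.5,0,0,0,0],[0.5,0,0,0,0],[0.5,0,0,0,0],[0.5,0,0,0,0],[0.5,0,0,0,0]]]'
python3 -m jog '[[[0.5,0,0,0.03,0],[0.5,0,0,0,0],[0.75,0,0,0,0],[0.75,0,0,0,0],[0.75,0,0,0,0],[0.75,0,0,-0.5,0],[0.75,0,0,-0.9,0],[0.75,0,0,-0.9,0],[0.75,0,0,-0.9,0],[0.75,-0.4,0,-0.3,0]]]'
python3 -m jog '[[[1,0,0,0,0],[1,0,0,0,0],[1,0,0,0,0],[1,0,0,0,0]]]'
python3 - <<'E'
from h import *
s=get_state();im,d,K,T=grab("wrist","w12")
P=holes(im,K,T,.08,[(254,120),(254,208)],r=16); print(P.round(4)); v=P[0]-P[1]; print(np.linalg.norm(v[:2]),np.degrees(np.arctan2(v[1],v[0])),P[:,:2].mean(0))
cv2.imwrite("pics/w12c.png",cv2.resize(im[60:240,180:330,::-1],None,fx=4,fy=3.3))
go([.6085,.3173,.12],3)
E
```

```text
time: 23.72
position: [0.6157, 0.0771, 0.0762]
tool_rot: [-2.359, -2.074, -0.0]
ft_force: [0.4, -0.3, -2.9]
grip_width: 0.616
time: 24.98
position: [0.6152, 0.0623, 0.2187]
tool_rot: [2.355, 2.076, 0.008]
ft_force: [0.2, 0.0, -0.4]
grip_width: 0.748
time: 25.48
position: [0.6132, 0.0616, 0.214]
tool_rot: [-2.358, -2.074, 0.002]
ft_force: [0.1, -0.7, -0.3]
grip_width: 0.99
[[6.226000e-01 1.275000e-01 8.000000e-02 2.549949e+02 1.217107e+02
  1.970000e+02]
 [6.094000e-01 2.790000e-02 8.000000e-02 2.546443e+02 2.113020e+02
  1.490000e+02]]
0.10045381731960588 82.48322081757541 [0.61598258 0.07773249]
heading -7.34 turn -2.07 dxyz [6.39 0.21 2.36]
```

View pics/w12c.png

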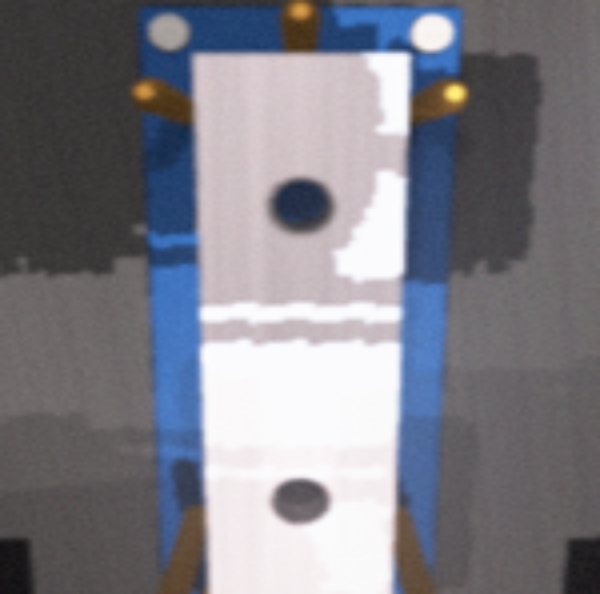

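Plate 2 is seated within 0.2 mm of plate 1, with its holes aligned at crop (300,205) and (300,500). On to plate 3.

```bash
python3 -m jog '[[[1,0,0,0,-1],[1,0,0,0,-1],[1,0.9,0,0,-0.07],[1,0.9,0.03,0,0],[1,0.9,0.06,0,0],[1,0.9,0.06,0,0],[1,0.9,0.06,0.3,0],[1,0.9,0,0.5,0],[1,0.9,0,0.7,0],[1,0.09,0,0.3,0]]]'
python3 -m jog '[[[1,0,0,0,0],[1,0,0,0,0]]]'
python3 - <<'E'
from h import *
s=get_state();im,d,K,T=grab("wrist","w13")
h=proj([[.6085-.05*.052,.3173+.05*.9986,.01],[.6085+.05*.052,.3173-.05*.9986,.01]],K,T)
P=holes(im,K,T,.01,h,r=16); print(h.round(1).tolist(),P.round(4)); v=P[0]-P[1]; c=P[:,:2].mean(0); a=np.degrees(np.arctan2(v[1],v[0])); print(np.linalg.norm(v[:2]),a,c)
go([*c,.0045],a-90)
E
```

```text
time: 26.78
position: [0.6063, 0.3213, 0.14]
tool_rot: [-2.154, -2.283, 0.004]
ft_force: [-0.6, 0.2, -0.8]
grip_width: 1.001
time: 27.02
position: [0.6102, 0.3151, 0.1442]
tool_rot: [2.165, 2.275, 0.002]
ft_force: [-0.5, -0.1, -0.0]
grip_width: 1.004
[[252.2, 135.5], [252.6, 222.3]] [[6.066000e-01 3.664000e-01 1.000000e-02 2.528000e+02 1.364100e+02
  2.000000e+02]
 [6.118000e-01 2.660000e-01 1.000000e-02 2.531045e+02 2.234851e+02
  1.340000e+02]]
0.10053244966627617 92.95886530738386 [0.60915872 0.31615199]
heading 2.84 turn -0.02 dxyz [ 0.02 -0.03  3.5 ]
```

```bash
python3 -m jog '[[[1,0.02,-0.03,0.9,0],[1,0,0,0.9,0],[1,0,0,0.9,0],[1,0,0,0.5,0],[1,0,0,0.26,0],[1,0,0,0,0],[0.5,0,0,0,0],[0.5,0,0,0,0],[0.5,0,0,0,0],[0.5,0,0,0,0]]]' 30
python3 -m jog '[[[0.5,0,0,0,0],[0.5,0,0,-0.5,0],[0.5,0,0,-0.8,0],[0.5,0,0,-0.8,0],[0.5,0,0,-0.8,0],[0.5,0,0,-0.8,0],[0.5,0,0,-0.3,1],[0.5,0,0,0,1],[0.5,0,0,0,0],[0.5,0,0,0,0]]]'
python3 -m jog '[[[0.5,0,0,0,0],[0.5,0,0,0,0]]]'
python3 - <<'E'
from h import *
s=get_state();im,d,K,T=grab("wrist","w14"); inhand(im,K,T,s); go([.6160,.0778,.16],-7.5)
E
```

```text
time: 28.32
position: [0.6081, 0.3178, 0.0049]
tool_rot: [2.162, 2.278, 0.001]
ft_force: [2.4, 0.3, -0.2]
grip_width: 0.63
time: 29.58
position: [0.6073, 0.3175, 0.1646]
tool_rot: [-2.352, -2.083, 0.001]
ft_force: [-0.3, -0.4, -3.8]
grip_width: 0.614
time: 29.82
position: [0.6076, 0.3176, 0.1644]
tool_rot: [-2.353, -2.082, 0.001]
ft_force: [0.5, -0.2, -4.1]
grip_width: 0.612
px [[253.9, 163.8, 619.0], [254.4, 313.3, 703.0]] len 105.1 h1 [48.7 -0.  -5. ] h2 [-56.4   0.3  -5. ] yaw -0.17
heading -7.0 turn 0.1 dxyz [-5.92  0.99  0.11]
```

```bash
python3 -m jog '[[[0.5,-0.5,0.1,0,0.1],[0.5,-0.9,0.15,0,0],[0.5,-0.9,0.15,0,0],[0.5,-0.9,0.15,0,0],[0.5,-0.9,0.15,0,0],[0.5,-0.9,0.15,0,0],[0.5,-0.6,0.1,0,0],[0.5,-0.29,0.04,0,0],[0.5,0,0,0,0],[0.5,0,0,0,0]]]'
python3 -m jog '[[[0.5,0,0,0.2,0],[0.5,0,0,0,0],[0.5,0,0,0,0],[0.5,0,0,0,0],[0.5,0,0,0,0]]]'
python3 - <<'E'
from h import *
s=get_state();im,d,K,T=grab("wrist","w15"); inhand(im,K,T,s,[(254,164),(254,313)]); go([.6162,.0791,.0855],-7.5)
E
```

```text
time: 31.12
position: [0.6162, 0.0806, 0.1645]
tool_rot: [-2.36, -2.073, -0.001]
ft_force: [-0.1, 0.7, -4.1]
grip_width: 0.615
time: 31.75
position: [0.6165, 0.0789, 0.1567]
tool_rot: [2.362, 2.071, 0.001]
ft_force: [0.2, 0.1, -3.3]
grip_width: 0.615
px [[255.6, 165.1, 298.0], [254.0, 327.5, 492.0]] len 116.4 h1 [48.  1. -5.] h2 [-68.4   0.   -5. ] yaw 0.47
heading -7.52 turn -0.0 dxyz [ 0.   -0.01  1.78]
```

```bash
python3 -m jog '[[[0.5,0,0,0.4,0],[0.5,0,0,0.4,0],[0.5,0,0,0.4,0],[0.5,0,0,0.3,0],[0.5,0,0,0.2,0],[0.5,0,0,0.05,0],[0.5,0,0,0,0],[0.5,0,0,0,0],[0.5,0,0,0,0],[0.5,0,0,0,0]]]'
python3 -m jog '[[[0.5,0,0,0,0],[0.5,0,0,0,0]]]'
python3 - <<'E'
from h import *
go([.6162,.0791,.0855],-7.5)
E
```

```text
time: 33.05
position: [0.6165, 0.079, 0.0868]
tool_rot: [2.362, 2.071, 0.001]
ft_force: [-1.3, 0.7, -3.6]
grip_width: 0.611
time: 33.3
position: [0.6163, 0.079, 0.0866]
tool_rot: [-2.362, -2.071, -0.0]
ft_force: [1.0, 0.9, -5.0]
grip_width: 0.61
heading -7.51 turn -0.0 dxyz [ 0.   -0.    0.03]
```

```bash
python3 -m jog '[[[0.5,0,0,0.03,0],[0.5,0,0,0,0],[0.75,0,0,0,0],[0.75,0,0,0,0],[0.75,0,0,0,0],[0.75,0,0,-0.5,0],[0.75,0,0,-0.9,0],[0.75,0,0,-0.9,0],[0.75,0,0,-0.9,0],[0.75,-0.4,0,-0.3,0]]]'
python3 -m jog '[[[1,0,0,0,0],[1,0,0,0,0],[1,0,0,0,0],[1,0,0,0,0]]]'
python3 - <<'E'
from h import *
s=get_state();im,d,K,T=grab("wrist","w16")
h=proj([[.6226,.1275,.09],[.6094,.0279,.09]],K,T)
P=holes(im,K,T,.09,h,r=16); print(P.round(4)); v=P[0]-P[1]; print(np.linalg.norm(v[:2]),np.degrees(np.arctan2(v[1],v[0])),P[:,:2].mean(0))
for n in ("scene","side"):
    im,d,K,T=grab(n); C=cloud(d,K,T); hsv=cv2.cvtColor(im,cv2.COLOR_RGB2HSV)
    m=(hsv[...,1]<40)&(hsv[...,2]>150)&(abs(C[...,2]-.008)<.012)&(C[...,0]>.3)&(C[...,0]<.72)&(d>0)
    for k,c,a in comps(m,150):
        v,u=np.nonzero(k); print(n,c.round(),a,*rect(cast(np.c_[u,v],.01,K,T)))
go([.4367,.351,.14],8.3)
E
```

```text
time: 34.55
position: [0.6157, 0.0641, 0.2291]
tool_rot: [2.358, 2.073, 0.008]
ft_force: [-0.2, -0.3, -0.6]
grip_width: 0.749
time: 35.05
position: [0.6138, 0.0634, 0.2245]
tool_rot: [-2.361, -2.071, 0.002]
ft_force: [0.0, 0.6, 0.3]
grip_width: 0.993
[[6.225000e-01 1.273000e-01 9.000000e-02 2.544541e+02 1.237959e+02
  1.960000e+02]
 [6.094000e-01 2.760000e-02 9.000000e-02 2.544698e+02 2.129664e+02
  1.490000e+02]]
0.10052568254527712 82.54182323591041 [0.61596377 0.07744879]
scene [375. 174.] 637 [435.7 352.8] [ 57.2 192. ] 98.4
side [225. 159.] 476 [437.1 350.2] [ 58.6 193.7] 98.1
heading -7.5 turn -3.16 dxyz [ 7.76 -3.35  2.13]
```

```bash
python3 -m jog '[[[1,0,0,0,-1],[1,0,0,0,-1],[1,0,0,0,-1],[1,0.6,-0.25,0,-0.16],[1,0.9,-0.4,0,0],[1,0.9,-0.4,0,0],[1,0.9,-0.4,0,0],[1,0.9,-0.4,0.2,0],[1,0.9,-0.4,0.4,0],[1,0.9,-0.4,0.5,0]]]'
python3 -m jog '[[[1,0.9,-0.35,0.6,0],[1,0.8,-0.3,0.4,0],[1,0.06,-0.05,0,0],[1,0,0,0,0],[1,0,0,0,0],[1,0,0,0,0]]]'
python3 - <<'E'
from h import *
s=get_state();im,d,K,T=grab("wrist","w17")
h=proj([[.4365-.05*.1443,.351+.05*.9895,.01],[.4365+.05*.1443,.351-.05*.9895,.01]],K,T)
P=holes(im,K,T,.01,h,r=16); print(h.round(1).tolist(),P.round(4)); v=P[0]-P[1]; c=P[:,:2].mean(0); a=np.degrees(np.arctan2(v[1],v[0])); print(np.linalg.norm(v[:2]),a,c)
go([*c,.0045],a-90)
E
```

```text
time: 36.45
position: [0.4746, 0.2868, 0.1814]
tool_rot: [2.055, 2.376, 0.003]
ft_force: [0.4, 1.1, 0.8]
grip_width: 1.001
time: 37.2
position: [0.4383, 0.3502, 0.142]
tool_rot: [2.057, 2.374, 0.002]
ft_force: [-0.7, 0.1, -0.9]
grip_width: 1.002
[[252.3, 137.1], [252.6, 224.2]] [[4.307000e-01 3.996000e-01 1.000000e-02 2.535026e+02 1.381128e+02
  1.950000e+02]
 [4.449000e-01 3.000000e-01 1.000000e-02 2.534797e+02 2.255447e+02
  1.230000e+02]]
0.10059306939013206 98.10974884303809 [0.43781582 0.34980874]
heading 8.19 turn 0.02 dxyz [-0.02 -0.01  3.43]
```

```bash
python3 -m jog '[[[1,-0.02,-0.01,0.9,0],[1,0,0,0.9,0],[1,0,0,0.9,0],[1,0,0,0.5,0],[1,0,0,0.2,0],[1,0,0,0,0],[0.5,0,0,0,0],[0.5,0,0,0,0],[0.5,0,0,0,0],[0.5,0,0,0,0]]]' 30
python3 -m jog '[[[0.5,0,0,0,0],[0.5,0,0,-0.5,0],[0.5,0,0,-0.8,0],[0.5,0,0,-0.8,0],[0.5,0,0,-0.8,0],[0.5,0,0,-0.8,0],[0.5,0,0,-0.4,1],[0.5,0,0,0,1],[0.5,0,0,0,1],[0.5,0,0,0,0.13]]]'
python3 -m jog '[[[0.5,0,0,0,0],[0.5,0,0,0,0],[0.5,0,0,0,0]]]'
python3 - <<'E'
from h import *
s=get_state();im,d,K,T=grab("wrist","w18"); inhand(im,K,T,s); go([.6160,.0778,.16],-7.5)
E
```

```text
time: 38.5
position: [0.4371, 0.3505, 0.0057]
tool_rot: [2.055, 2.376, 0.001]
ft_force: [3.0, 0.8, -0.8]
grip_width: 0.627
time: 39.75
position: [0.4364, 0.3499, 0.1687]
tool_rot: [2.359, 2.075, -0.002]
ft_force: [-0.7, -0.2, -2.7]
grip_width: 0.611
time: 40.12
position: [0.4369, 0.3502, 0.1693]
tool_rot: [2.359, 2.075, -0.0]
ft_force: [-0.0, 0.7, -2.5]
grip_width: 0.61
px [[254.2, 162.1, 616.0], [254.0, 315.3, 586.0]] len 107.8 h1 [49.7  0.1 -5. ] h2 [-58.  -0.  -5.] yaw 0.08
heading -7.35 turn 0.03 dxyz [-6.17  5.33  0.23]
```

```bash
python3 -m jog '[[[0.5,-0.4,0.35,0,0.03],[0.5,-0.9,0.78,0,0],[0.5,-0.9,0.78,0,0],[0.5,-0.9,0.78,0,0],[0.5,-0.9,0.78,0,0],[0.5,-0.9,0.78,0,0],[0.5,-0.9,0.78,0,0],[0.5,-0.36,0.3,0,0],[0.5,0,0,0,0],[0.5,0,0,0,0]]]'
python3 -m jog '[[[0.5,0,0,0.2,0],[0.5,0,0,0,0],[0.5,0,0,0,0],[0.5,0,0,0,0],[0.5,0,0,0,0]]]'
python3 - <<'E'
from h import *
go([.6160,.0781,.0955],-7.5)
E
```

```text
time: 41.42
position: [0.6154, 0.0799, 0.1691]
tool_rot: [-2.359, -2.072, -0.0]
ft_force: [-0.0, 1.4, -2.0]
grip_width: 0.614
time: 42.05
position: [0.6162, 0.0781, 0.1615]
tool_rot: [2.362, 2.071, 0.001]
ft_force: [1.0, -0.6, -2.7]
grip_width: 0.614
heading -7.52 turn -0.0 dxyz [-0.   -0.01  1.65]
```

```bash
python3 -m jog '[[[0.5,0,0,0.4,0],[0.5,0,0,0.4,0],[0.5,0,0,0.4,0],[0.5,0,0,0.3,0],[0.5,0,0,0.12,0],[0.5,0,0,0.03,0],[0.5,0,0,0,0],[0.5,0,0,0,0],[0.5,0,0,0,0],[0.5,0,0,0,0]]]'
python3 -m jog '[[[0.5,0,0,0.03,0],[0.5,0,0,0,0],[0.75,0,0,0,0],[0.75,0,0,0,0],[0.75,0,0,0,0],[0.75,0,0,-0.5,0],[0.75,0,0,-0.9,0],[0.75,0,0,-0.9,0],[0.75,0,0,-0.9,0],[0.75,-0.4,0,-0.3,0]]]'
python3 -m jog '[[[1,0,0,0,0],[1,0,0,0,0],[1,0,0,0,0],[1,0,0,0,0]]]'
python3 - <<'E'
from h import *
s=get_state();im,d,K,T=grab("wrist","w19")
h=proj([[.6226,.1275,.1],[.6094,.0279,.1]],K,T)
P=holes(im,K,T,.1,h,r=16); print(P.round(4)); v=P[0]-P[1]; print(np.linalg.norm(v[:2]),np.degrees(np.arctan2(v[1],v[0])),P[:,:2].mean(0))
cv2.imwrite("pics/w19c.png",cv2.resize(im[60:240,180:330,::-1],None,fx=4,fy=3.3))
im,d,K,T=grab("scene"); C=cloud(d,K,T); hsv=cv2.cvtColor(im,cv2.COLOR_RGB2HSV)
m=(hsv[...,0]>4)&(hsv[...,0]<16)&(hsv[...,1]>150)&(C[...,1]<-.2)&(C[...,0]>.3)
for k,c,a in comps(m,30): 
    t=k&(C[...,2]>.1); print(c.round(),a,C[t].mean(0).round(4),rect(C[t]))
go([.498,-.35,.2],None)
E
```

```text
time: 43.3
position: [0.6166, 0.0781, 0.0957]
tool_rot: [2.362, 2.071, 0.001]
ft_force: [0.9, -0.2, -0.3]
grip_width: 0.61
time: 44.55
position: [0.6155, 0.0633, 0.2378]
tool_rot: [2.358, 2.073, 0.008]
ft_force: [1.0, -0.1, 0.9]
grip_width: 0.753
time: 45.05
position: [0.6136, 0.0626, 0.2332]
tool_rot: [-2.361, -2.071, 0.002]
ft_force: [0.6, 0.0, -0.2]
grip_width: 0.99
[[6.230000e-01 1.274000e-01 1.000000e-01 2.550573e+02 1.228490e+02
  1.920000e+02]
 [6.098000e-01 2.770000e-02 1.000000e-01 2.548487e+02 2.125526e+02
  1.520000e+02]]
0.10056552215157111 82.42944629395636 [0.6164187  0.07756816]
[158. 253.] 144 [ 0.5292 -0.3214  0.1227] (array([ 880.2, -410.8]), array([ 28.7, 792.3]), 165.5)
[122. 264.] 150 [ 0.5219 -0.3949  0.1211] (array([ 877.1, -449.6]), array([ 27.1, 780.1]), 171.1)
heading -7.49 turn 0 dxyz [-10.6   -1.53   0.84]
```

View pics/w19c.png

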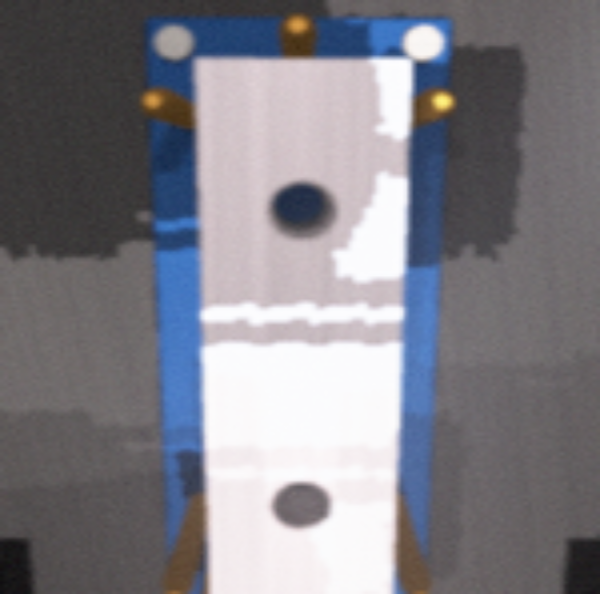

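All four plates are stacked square, with the holes showing clear through at crop (302,208) and (301,505). Next, the rods.

```bash
python3 -m jog '[[[1,-0.6,-0.1,0,0],[1,-0.95,-0.14,0,0],[1,-0.95,-0.14,0,0],[1,-0.95,-0.14,0,0],[1,-0.95,-0.14,0,0],[1,-0.95,-0.14,0,0],[1,-0.95,-0.14,0,0],[1,-0.95,-0.14,0,0],[1,-0.95,-0.14,0,0],[1,-0.95,-0.14,0,0]]]'
python3 -m jog '[[[1,-0.95,-0.1,0.3,0],[1,-0.6,-0.07,0.3,0],[1,0,0,0,0],[1,0,0,0,0],[1,0,0,0,0]]]'
python3 - <<'E'
from h import *
s=get_state();im,d,K,T=grab("wrist","w20");np.save("pics/w20.npy",d); C=cloud(d,K,T); print(s["position"])
hsv=cv2.cvtColor(im,cv2.COLOR_RGB2HSV); m=(hsv[...,0]>3)&(hsv[...,0]<17)&(hsv[...,1]>140); m[232:]=0
for k,c,a in comps(m,60):
    t=k&(C[...,2]>.102)&(C[...,2]<.115); v,u=np.nonzero(t)
    if len(u)>9: print(c.round(),a,rect(cast(np.c_[u,v],.108,K,T)), C[t][:,2].mean())
E
```

```text
time: 46.4
position: [0.5102, -0.2962, 0.2344]
tool_rot: [2.364, 2.069, 0.0]
ft_force: [-0.1, 0.2, 1.5]
grip_width: 0.998
time: 47.02
position: [0.4982, -0.353, 0.2107]
tool_rot: [2.36, 2.073, 0.002]
ft_force: [-0.5, 0.6, -0.8]
grip_width: 0.998
[ 0.49817136 -0.35295593  0.2106605 ]
[252. 150.] 647 (array([ 502.6, -312.5]), array([23.5, 23.7]), 104.1) 0.10703949902326916
[255. 214.] 280 (array([ 496. , -386.9]), array([23.7, 23.8]), 7.5) 0.10541837490400066
```

View pics/w20.png

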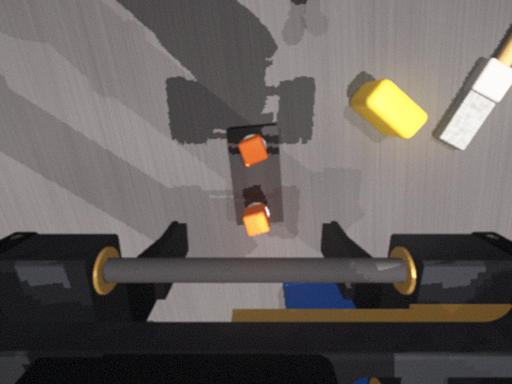

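The wrist view shows knob 1 at (253,150), knob 2 at (256,220) and the tape at (390,110), well to the side.

Run:
```python
from h import *
go([.5026,-.3125,.15],13)
```

```text
heading -7.39 turn -4.08 dxyz [0.96 0.34 1.52]
```

```bash
python3 -m jog '[[[0.7,0,0,0,-1],[0.7,0,0,0,-1],[0.7,0,0,0,-1],[0.7,0,0,0,-1],[0.7,0.5,0.17,0.5,-0.08],[0.7,0.46,0.17,0.5,0],[0.7,0,0,0.5,0],[0.7,0,0,0,0],[0.7,0,0,0,0],[0.7,0,0,0,0]]]'
python3 - <<'E'
from h import *
s=get_state();im,d,K,T=grab("wrist","w21");C=cloud(d,K,T)
hsv=cv2.cvtColor(im,cv2.COLOR_RGB2HSV); m=(hsv[...,0]>3)&(hsv[...,0]<17)&(hsv[...,1]>140); m[240:]=0
for k,c,a in comps(m,60):
    t=k&(C[...,2]>.102)&(C[...,2]<.118); v,u=np.nonzero(t)
    if len(u)>9: print(c.round(),a,rect(cast(np.c_[u,v],.108,K,T)), C[t][:,2].mean())
go([.5026,-.3125,.08],13)
E
```

```text
time: 48.32
position: [0.5024, -0.3148, 0.1511]
tool_rot: [1.959, 2.454, 0.0]
ft_force: [-0.2, -0.5, 0.0]
grip_width: 0.696
[254. 202.] 675 (array([ 502., -311.]), array([23.4, 24.6]), 102.8) 0.10653842324099429
heading 12.83 turn -0.03 dxyz [0.05 0.02 1.77]
```

```bash
python3 -m jog '[[[0.7,0.07,0.01,0.6,0],[0.7,0,0,0.6,0],[0.7,0,0,0.4,0],[0.7,0,0,0.17,0],[0.7,0,0,0,0],[0.7,0,0,0,0],[0.1,0,0,0,0],[0.1,0,0,0,0],[0.1,0,0,0,0],[0.1,0,0,0,0]]]' 30
python3 -m jog '[[[0.1,0,0,0,0],[0.1,0,0,-0.3,0],[0.1,0,0,-0.6,0],[0.1,0,0,-0.8,0],[0.1,0,0,-0.8,0],[0.1,0,0,-0.8,0],[0.1,0,0,-0.6,0],[0.1,0,0,0,0],[0.1,0,0,0,0],[0.1,0,0,0,0]]]'
python3 - <<'E'
from h import *
for n in ("scene","side"):
    im,d,K,T=grab(n); p=proj(get_state()["position"],K,T)[0].astype(int); print(n,p)
    c=im[p[1]-50:p[1]+70,p[0]-60:p[0]+60,::-1]; cv2.imwrite(f"pics/r1{n}.png",cv2.resize(c,(390,390)))
cv2.imwrite("pics/r1.png",np.hstack([cv2.imread("pics/r1scene.png"),cv2.imread("pics/r1side.png")]))
go([.6094,.0279,.23],-7.5)
E
```

```text
time: 49.62
position: [0.5021, -0.3107, 0.0794]
tool_rot: [1.958, 2.457, 0.0]
ft_force: [0.0, -0.4, 0.2]
grip_width: 0.329
time: 50.88
position: [0.5013, -0.3103, 0.234]
tool_rot: [-1.957, -2.455, 0.001]
ft_force: [-0.3, 0.2, -1.2]
grip_width: 0.276
scene [150 197]
side [316 217]
heading 12.89 turn 4.08 dxyz [8.74 1.57 0.11]
```

View pics/r1.png

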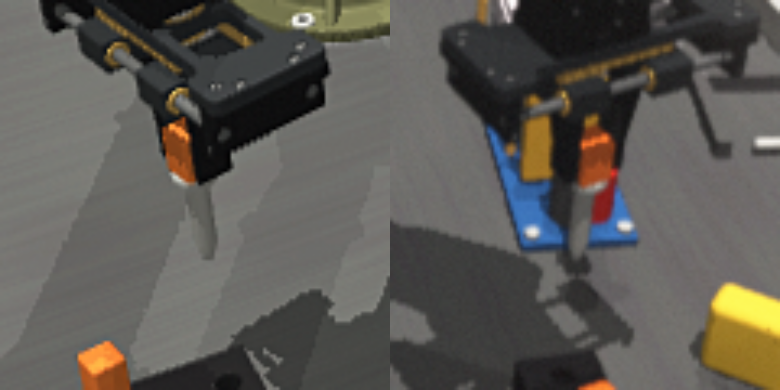

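The rod is held nearly upright. I'll triangulate its tip (scene px (154.6,225.5), side px (313.5,246.4)) to get the tilt.

```bash
cat >> h.py <<'E'
def tri(a,b):
    A=[];r=[]
    for n,uv in (("scene",a),("side",b)):
        K,T=T_of(n); v=T[:3,:3]@np.linalg.inv(K)@[*uv,1]; v/=np.linalg.norm(v); M=np.eye(3)-np.outer(v,v); A.append(M); r.append(M@T[:3,3])
    return np.linalg.lstsq(np.vstack(A),np.hstack(r),rcond=None)[0]
E
python3 - <<'E'
from h import *
t=tri((154.6,225.5),(313.5,246.4)); print("tip",t,get_state()["position"])
s=get_state()["position"]; P=[s[0],s[1],s[2]-.074]
for n in("scene","side"): print(n,proj(P,*T_of(n)))
E
```

```text
tip [ 0.50125298 -0.31225094  0.15866296] [ 0.50153711 -0.31046051  0.23431737]
scene [[154.85449008 225.65202433]]
side [[312.88887049 244.40520448]]
```

```bash
python3 -m jog '[[[0.1,0,0,0,1],[0.1,0,0,0,1],[0.1,0,0,0,1],[0.1,0,0,0,1],[0.1,0.4,0.1,0,0.08],[0.1,0.9,0.12,0,0],[0.1,0.9,0.12,0,0],[0.1,0.9,0.12,0,0],[0.1,0.9,0.12,0,0],[0.1,0.9,0.12,0,0]]]'
python3 -m jog '[[[0.1,0.9,0.12,0,0],[0.1,0.9,0.12,0,0],[0.1,0.9,0.12,0,0],[0.1,0.9,0.12,0,0],[0.1,0.9,0.12,0,0],[0.1,0.7,0.1,0,0],[0.1,0.3,0.05,0,0],[0.1,0,0,0,0],[0.1,0,0,0,0],[0.1,0,0,0,0]]]'
python3 - <<'E'
from h import *
go([.6225,.1274,.19],-7.5)
E
```

```text
time: 52.22
position: [0.5553, -0.1189, 0.2349]
tool_rot: [-2.362, -2.071, 0.001]
ft_force: [0.4, -0.2, -1.5]
grip_width: 0.274
time: 53.48
position: [0.6138, 0.0923, 0.2356]
tool_rot: [2.365, 2.068, 0.0]
ft_force: [-0.0, -0.7, -1.6]
grip_width: 0.273
heading -7.65 turn -0.03 dxyz [0.9  0.1  1.14]
```

```bash
python3 -m jog '[[[0.1,0.6,0.05,0,-0.03],[0.1,0.3,0.05,0.4,0],[0.1,0,0,0.5,0],[0.1,0,0,0.2,0],[0.1,0,0,0,0],[0.1,0,0,0,0],[0.1,0,0,0,0],[0.1,0,0,0,0]]]'
python3 - <<'E'
from h import *
s=get_state(); P=s["position"]
for n in ("scene","side"):
    im,d,K,T=grab(n); p=proj(P-[0,0,.07],K,T)[0].astype(int); print(n,p)
    c=im[p[1]-40:p[1]+40,p[0]-40:p[0]+40,::-1]; cv2.imwrite(f"pics/r2{n}.png",cv2.resize(c,(390,390),interpolation=cv2.INTER_CUBIC))
cv2.imwrite("pics/r2.png",np.hstack([cv2.imread("pics/r2scene.png"),cv2.imread("pics/r2side.png")]))
go([.6225,.1274,.19],-7.5)
E
```

```text
time: 54.48
position: [0.6227, 0.1292, 0.1919]
tool_rot: [2.359, 2.074, 0.002]
ft_force: [0.4, 0.6, -2.1]
grip_width: 0.278
scene [358 203]
side [298 155]
heading -7.37 turn 0.03 dxyz [-0.05  0.    0.04]
```

View pics/r2.png

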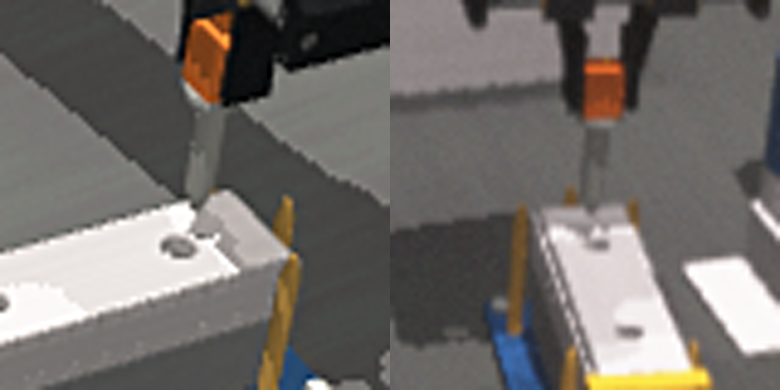

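Crop: scene shows the tip at (360,208) and hole a at (354.5,213.7). The side view shows the tip at (299.6,158.1) and the hole at (300.5,164.8). I'll triangulate both.

Run:
```python
from h import *
print("tip",tri((360,208),(299.6,158.1)).round(4),"hole",tri((354.5,213.7),(300.5,164.8)).round(4),"tcp",get_state()["position"])
for n in("scene","side"): print(n,proj([[.6225,.1274,.1],[.6227,.1292,.116]],*T_of(n)).round(1).tolist())
```

```text
tip [0.6267 0.1308 0.1126] hole [0.6254 0.1173 0.0986] tcp [0.62255815 0.12926252 0.19170947]
scene [[357.0, 211.6], [358.6, 206.0]]
side [[298.4, 162.5], [298.7, 157.7]]
```

Run:
```python
from h import *
for n,(ha) in (("scene",(354.5,213.7)),("side",(300.5,164.8))):
    im,d,K,T=grab(n); hb=proj([.6094,.0278,.1],K,T)[0]
    print(n,"pred b",hb.round(1),"found b",holes(im,K,T,.1,[hb],r=6).round(3)[0],"\n  a",holes(im,K,T,.1,[ha],r=5).round(3)[0])
    g=cv2.cvtColor(im,cv2.COLOR_RGB2GRAY); u,v=map(int,ha)
    print(g[v-9:v+6,u-9:u+12])
```

```text
scene pred b [318.5 222.8] found b [6.11000e-01 1.90000e-02 1.00000e-01 3.15565e+02 2.24435e+02 2.30000e+01] 
  a [6.24000e-01 1.17000e-01 1.00000e-01 3.53958e+02 2.13375e+02 2.40000e+01]
[[121 119 116 118 116 116 113 108 105 145 169 184  97  88  83 148 187 184
  182 183 188]
 [118 114 110 110 107 101 196 194 255 255 255 242  82  72 120 186 187 183
  182 182 184]
 [106 101 171 170 240 237 239 255 255 255 255 255 238 130 150 161 186 187
  186 187 187]
 [170 239 242 235 239 236 233 236 251 251 251 255 255 161 155 157 164 162
  189 189 184]
 [235 238 234 233 233 232 230 229 251 251 252 255 203 154 158 160 157 155
  158 185 184]
 [233 232 232 231 231 231 233 234 240 255 255 255 161 151 157 156 156 155
  153 187 186]
 [230 231 231 232 233 236 239 241 240 249 250 194 145 152 156 156 154 153
  153 162 188]
 [232 233 233 234 235 240 238 193 177 185 210 216 247 112  97 143 141 255
  168 153 160]
 [234 234 234 232 235 236 155 116 133 136 121 154 208 235 237 255 255 205
  152 153 152]
 [231 232 232 233 237 221 100 107 133 146 140 137 136 213 242 244 255 152
  142 152 152]
 [231 232 233 234 238 
[... 1240 characters left out ...]
2 213 197 155 140 129 180 235 191 183 231 236 235 237 237 170
  113 100 101]
 [245 239 236 240 237 191 171 145 194 212 201 200 218 218 219 220 223 202
  129 100  99]
 [216 222 222 234 225 219 199 166 162 151 141 159 208 215 216 217 219 230
  164 109 101]
 [145 208 218 219 218 218 194 161 145 122 119 137 202 217 217 215 218 234
  194 121 101]
 [124 197 219 217 219 218 216 201 186 171 169 185 214 218 217 217 219 223
  209 131 100]
 [125 169 213 214 217 219 218 219 219 220 221 218 221 219 219 217 216 219
  235 171 109]
 [133 138 208 217 218 216 219 217 219 218 220 219 218 218 218 218 217 217
  221 216 131]
 [169 118 188 215 219 217 215 218 217 219 219 217 220 217 216 216 216 216
  218 235 168]]
```

Both fixed cameras now put the top plate's holes about 9 mm towards −y of where the wrist measured them, so a plate may have been knocked. I'll lift away and look with the wrist camera.

```bash
python3 -m jog '[[[0.1,0,0,-0.6,0],[0.1,-0.8,-0.1,-0.5,0],[0.1,-0.8,-0.1,0,0],[0.1,-0.5,0,0,0],[0.1,0,0,0,0],[0.1,0,0,0,0],[0.1,0,0,0,0],[0.1,0,0,0,0]]]'
python3 - <<'E'
from h import *
s=get_state();im,d,K,T=grab("wrist","w22");np.save("pics/w22.npy",d); print(s["position"])
h=proj([[.6225,.1274,.1],[.6094,.0278,.1]],K,T); print(h)
h=proj([[.6212,.1174,.1],[.6082,.0183,.1]],K,T); print(h)
cv2.imwrite("pics/w22c.png",cv2.resize(im[40:240,170:340,::-1],None,fx=4,fy=3))
E
```

```text
time: 55.68
position: [0.6038, 0.0481, 0.2351]
tool_rot: [-2.358, -2.076, 0.0]
ft_force: [0.4, 0.2, -0.5]
grip_width: 0.271
[0.60380269 0.04812977 0.23507164]
[[262.26551666 107.41466821]
 [261.18135489 199.23464859]]
[[262.16124443 117.46673338]
 [261.13087648 207.10944132]]
```

View pics/w22c.png

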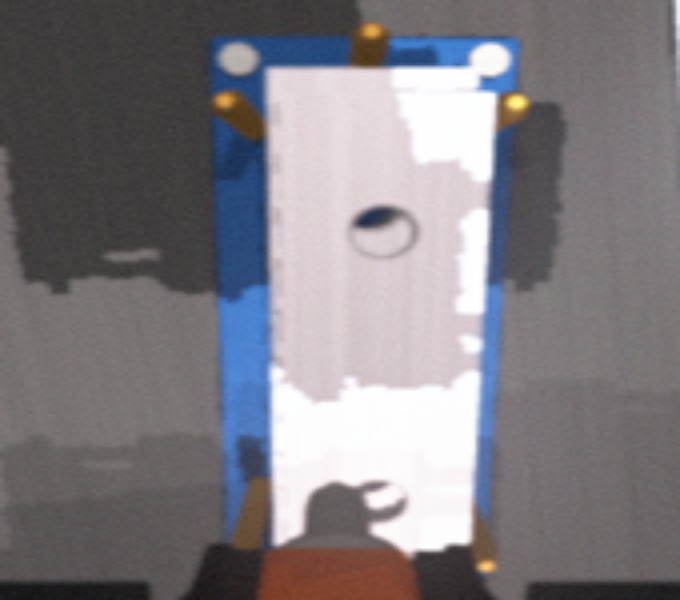

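Only the top plate has been knocked: the crescent in hole a at crop (383,232) shows it about 10 mm towards −y and 4 mm towards +x, and the lower plates are undisturbed. I'll dip the rod's nose into its hole a and draw the plate back.

Run:
```python
from h import *
s=get_state();im=cv2.imread("pics/w22.png")[:,:,::-1]; K,T=T_of("wrist",s)
a=cast((265.75,117.3),.1,K,T)[0];b=cast((265,206.7),.1,K,T)[0];print(a,b,"spacing",np.linalg.norm(a-b),"head",np.degrees(np.arctan2(*(a-b)[1::-1])))
n=np.array([.6225,.1274]); D=n-a[:2]; print("D",D); e=n+.0036*D/np.linalg.norm(D)
go([a[0],a[1],.19],-7.5)
h=np.radians(-7.5); y=np.array([np.cos(h),np.sin(h)]);x=np.array([-y[1],y[0]]); m=e-a[:2]; print("drag units xy",m@x/.04,m@y/.04,"end",e)
```

```text
[0.62496415 0.11677298 0.1       ] [0.61265076 0.01789038 0.1       ] spacing 0.09964630849457061 head 82.90176176918725
D [-0.00246415  0.01062702]
heading -7.3 turn 0.04 dxyz [1.78 0.3  1.13]
drag units xy 0.3396321247644568 -0.12735350723428807 end [0.62168682 0.13090696]
```

```bash
python3 -m jog '[[[0.1,0.6,0.1,0,0.04],[0.1,0.8,0.15,0,0],[0.1,0.38,0.05,0.4,0],[0.1,0,0,0.5,0],[0.1,0,0,0.2,0],[0.1,0,0,0,0],[0.1,0,0,0,0],[0.1,0,0,0,0],[0.1,0,0,0,0],[0.1,0,0,0,0]]]'
python3 - <<'E'
from h import *
go([.6250,.1168,.169],-7.5)
E
```

```text
time: 56.98
position: [0.625, 0.1161, 0.1916]
tool_rot: [2.363, 2.07, 0.001]
ft_force: [0.0, 0.7, -0.5]
grip_width: 0.272
heading -7.56 turn -0.01 dxyz [ 0.02 -0.    0.57]
```

```bash
python3 -m jog '[[[0.1,0.02,0,0.2,0],[0.1,0,0,0.2,0],[0.1,0,0,0.17,0],[0.1,0,0,0,0],[0.1,0,0,0,0],[0.1,0,0,0,0]]]'
python3 - <<'E'
from h import *
go([.6217,.1309,.169],-7.5)
E
```

```text
time: 57.72
position: [0.6253, 0.1168, 0.1689]
tool_rot: [2.363, 2.07, 0.001]
ft_force: [-0.2, 0.8, -1.8]
grip_width: 0.274
heading -7.57 turn -0.01 dxyz [ 0.34 -0.14 -0.  ]
```

```bash
python3 -m jog '[[[0.1,0.09,-0.03,0,0],[0.1,0.09,-0.04,0,0],[0.1,0.09,-0.04,0,0],[0.1,0.07,-0.03,0,0],[0.1,0,0,0,0],[0.1,0,0,0,0],[0.1,0,0,0,0],[0.1,0,0,0,0]]]'
python3 - <<'E'
from h import *
go([.6225,.1274,.169],-7.5)
for n in ("scene","side"):
    im,d,K,T=grab(n); hb=proj([.6100,.0260,.1],K,T)[0]
    print(n,"b",holes(im,K,T,.1,[hb],r=6).round(4)[0],proj([[.6094,.0278,.1]],K,T))
E
```

```text
time: 58.72
position: [0.6212, 0.1311, 0.1686]
tool_rot: [-2.363, -2.07, -0.0]
ft_force: [-0.7, -1.1, -0.4]
grip_width: 0.274
heading -7.56 turn -0.01 dxyz [-0.09  0.04 -0.01]
scene b [6.1050e-01 2.5300e-02 1.0000e-01 3.1788e+02 2.2344e+02 2.5000e+01] [[318.50715414 222.78373159]]
side b [6.092e-01 2.140e-02 1.000e-01 3.060e+02 1.815e+02 1.000e+01] [[305.3050749 180.3179575]]
```

```bash
python3 -m jog '[[[0.1,0.05,0,0,0],[0.1,0.04,0,0,0],[0.1,0,0,0,0],[0.1,0,0,0,0],[0.1,0,0,0,0]]]'
python3 - <<'E'
from h import *
go([.6225,.1274,.169],-7.5)
for n in ("scene","side"):
    im,d,K,T=grab(n); hb=proj([.6094,.0278,.1],K,T)[0]
    print(n,"b",holes(im,K,T,.1,[hb],r=6).round(4)[0])
E
```

```text
time: 59.45
position: [0.6218, 0.1346, 0.1686]
tool_rot: [2.363, 2.07, 0.0]
ft_force: [-0.2, -1.9, -0.9]
grip_width: 0.275
heading -7.56 turn -0.01 dxyz [-0.18  0.04 -0.01]
scene b [6.107000e-01 2.750000e-02 1.000000e-01 3.187391e+02 2.231739e+02
 2.300000e+01]
side b [6.099e-01 2.510e-02 1.000e-01 3.058e+02 1.808e+02 1.000e+01]
```

```bash
python3 -m jog '[[[0.1,-0.15,0.03,0,0],[0.1,0,0,0,0],[0.1,0,0,0,0],[0.1,0,0,0,0],[0.1,0,0,0.1,0],[0.1,0,0,0.1,0],[0.1,0,0,0.1,0],[0.1,0,0,0,0],[0.1,0,0,0,0]]]'
python3 -m jog '[[[0.1,0,0,0.1,0],[0.1,0,0,0.1,0],[0.1,0,0,0.1,0],[0.1,0,0,0,0],[0.1,0,0,0,0]]]'
```

```text
time: 60.68
position: [0.6221, 0.1285, 0.1566]
tool_rot: [-2.363, -2.07, 0.0]
ft_force: [0.2, 0.3, -1.2]
grip_width: 0.273
time: 61.3
position: [0.6221, 0.1285, 0.1445]
tool_rot: [-2.363, -2.07, 0.0]
ft_force: [0.3, 1.4, -0.7]
grip_width: 0.274
```

```bash
python3 -m jog '[[[0.1,0,0,0.15,0],[0.1,0,0,0.15,0],[0.1,0,0,0.15,0],[0.1,0,0,0.15,0],[0.1,0,0,0.1,0],[0.1,0,0,0,0],[0.1,0,0,0,0],[0.1,0,0,0,0]]]'
python3 -m jog '[[[0.1,0,0,0.06,0],[0.1,0,0,0.06,0],[0.1,0,0,0.05,0],[0.1,0,0,0,0],[0.1,0,0,0,0],[0.1,0,0,0,0]]]'
```

```text
time: 62.3
position: [0.6221, 0.1286, 0.1167]
tool_rot: [-2.363, -2.07, -0.0]
ft_force: [-0.2, 0.7, -0.3]
grip_width: 0.274
time: 63.05
position: [0.6221, 0.1285, 0.1098]
tool_rot: [-2.363, -2.07, 0.0]
ft_force: [-0.0, 0.0, -2.0]
grip_width: 0.272
```

```bash
python3 -m jog '[[[0.1,0,0,0.04,0],[0.1,0,0,0.03,0],[0.1,0,0,0,0],[0.1,0,0,0,0],[0.1,0,0,0,0]]]'
python3 -m jog '[[[0.7,0,0,0,0],[0.7,0,0,0,0],[0.7,0,0,0,0],[0.7,0,0,-0.4,0],[0.7,0,0,-0.9,0],[0.7,0,0,-0.9,0],[0.7,-0.6,0,-0.5,0],[0.7,-0.6,0,0,0],[0.7,0,0,0,0],[0.7,0,0,0,0]]]'
python3 -m jog '[[[0.7,0,0,0,0],[0.7,0,0,0,0]]]'
python3 - <<'E'
from h import *
s=get_state();im,d,K,T=grab("wrist","w23");C=cloud(d,K,T); print(s["position"])
hsv=cv2.cvtColor(im,cv2.COLOR_RGB2HSV); m=(hsv[...,0]>3)&(hsv[...,0]<17)&(hsv[...,1]>140); m[235:]=0
for k,c,a in comps(m,100):
    v,u=np.nonzero(k); print(c.round(),a,rect(cast(np.c_[u,v],.136,K,T)), np.percentile(C[k][:,2],[10,50,90]).round(4))
h=proj([[.6094,.0278,.1]],K,T); P=holes(im,K,T,.1,h,r=16); print(h,P.round(4))
E
```

```text
time: 63.68
position: [0.6224, 0.1285, 0.1084]
tool_rot: [-2.363, -2.07, -0.002]
ft_force: [-2.9, 0.7, 5.9]
grip_width: 0.276
time: 64.92
position: [0.615, 0.0808, 0.2135]
tool_rot: [-2.363, -2.068, 0.002]
ft_force: [0.4, 0.1, -0.4]
grip_width: 0.698
time: 65.18
position: [0.6156, 0.0818, 0.2144]
tool_rot: [-2.362, -2.071, 0.001]
ft_force: [-0.7, 0.2, 0.1]
grip_width: 0.699
[0.61563045 0.08175129 0.21436478]
[255. 148.] 686 (array([622. , 127.3]), array([22.2, 23.6]), 82.5) [0.1347 0.1361 0.1372]
[[254.89717084 234.93069439]] [[6.116000e-01 2.780000e-02 1.000000e-01 2.568590e+02 2.346795e+02
  1.560000e+02]]
```

Rod 1 is home: its knob top is at 0.136 and 6 N of contact showed at the collar. Now rod 2.

```bash
python3 -m jog '[[[0.7,-0.6,0,0,0],[0.7,-0.95,-0.11,0,0],[0.7,-0.95,-0.11,0,0],[0.7,-0.95,-0.11,0,0],[0.7,-0.95,-0.11,0,0],[0.7,-0.95,-0.11,0,0],[0.7,-0.95,-0.11,0,0],[0.7,-0.95,-0.11,0,0],[0.7,-0.95,-0.11,0,0],[0.7,-0.95,-0.11,0,0]]]'
python3 -m jog '[[[0.7,-0.95,-0.1,0,0],[0.7,-0.95,-0.1,0,0],[0.7,-0.4,-0.1,0.4,-1],[0.7,0,0,0.5,-1],[0.7,0,0,0.5,-1],[0.7,0,0,0,0],[0.7,0,0,0,0],[0.7,0,0,0,0],[0.7,0,0,0,0],[0.7,0,0,0,0]]]'
python3 - <<'E'
from h import *
s=get_state();im,d,K,T=grab("wrist","w24");C=cloud(d,K,T)
hsv=cv2.cvtColor(im,cv2.COLOR_RGB2HSV); m=(hsv[...,0]>3)&(hsv[...,0]<17)&(hsv[...,1]>140); m[240:]=0
for k,c,a in comps(m,60):
    t=k&(C[...,2]>.1)&(C[...,2]<.118); v,u=np.nonzero(t)
    if len(u)>9:
        r=rect(cast(np.c_[u,v],.108,K,T)); print(c.round(),a,r, C[t][:,2].mean()); go([*(r[0]/1000),.0795],(r[2]+45)%90-45)
print(s["position"])
E
```

```text
time: 66.47
position: [0.5266, -0.2796, 0.2152]
tool_rot: [2.365, 2.068, -0.0]
ft_force: [0.6, 0.0, -0.4]
grip_width: 0.699
time: 67.72
position: [0.5046, -0.3663, 0.1593]
tool_rot: [2.072, 2.361, 0.0]
ft_force: [-0.3, 0.5, 0.5]
grip_width: 0.695
[241. 218.] 370 (array([ 495.1, -384.8]), array([21.2, 23.6]), 7.4) 0.10475743047071279
heading 7.45 turn 0.01 dxyz [-0.43 -0.29  1.99]
[ 0.50458801 -0.36626424  0.15925125]
```

```bash
python3 -m jog '[[[0.7,-0.47,-0.29,0,0],[0.7,0,0,0.4,0],[0.7,0,0,0.6,0],[0.7,0,0,0.5,0],[0.7,0,0,0.3,0],[0.7,0,0,0.19,0],[0.7,0,0,0,0],[0.7,0,0,0,0],[0.1,0,0,0,0],[0.1,0,0,0,0]]]' 30
python3 -m jog '[[[0.1,0,0,0,0],[0.1,0,0,0,0],[0.1,0,0,0,0]]]'
python3 -m jog '[[[0.1,0,0,-0.3,0],[0.1,0,0,-0.6,0],[0.1,0,0,-0.8,0],[0.1,0,0,-0.8,0],[0.1,0,0,-0.8,0],[0.1,0,0,-0.6,1],[0.1,0,0,0,1],[0.1,0,0,0,1],[0.1,0,0,0,0],[0.1,0,0,0,0]]]'
python3 - <<'E'
from h import *
s=get_state()
for n in ("scene","side"):
    im,d,K,T=grab(n); p=proj(s["position"],K,T)[0]; t=proj(s["position"]-[0,0,.0757],K,T)[0]; print(n,p,"pred tip",t)
    x,y=p.astype(int); cv2.imwrite(f"pics/r3{n}.png",cv2.resize(im[y-50:y+70,x-60:x+60,::-1],(390,390)))
    g=cv2.cvtColor(im,cv2.COLOR_RGB2GRAY); u,v=t.astype(int); print(g[v-6:v+6,u-10:u+12])
go([.6097,.0278,.235],-7.5)
E
```

```text
time: 69.03
position: [0.4956, -0.3866, 0.0798]
tool_rot: [2.072, 2.36, 0.001]
ft_force: [0.1, -0.1, 0.8]
grip_width: 0.554
time: 69.4
position: [0.4955, -0.3864, 0.0794]
tool_rot: [2.072, 2.361, 0.0]
ft_force: [0.4, 0.3, 0.2]
grip_width: 0.276
time: 70.65
position: [0.4951, -0.3864, 0.2355]
tool_rot: [-2.361, -2.071, -0.0]
ft_force: [0.5, 0.4, -1.9]
grip_width: 0.277
scene [110.90233476 207.22275288] pred tip [117.65801877 236.80355493]
[[100 101 111 118 117 109  96  91  83  73 103 102 101 100 100 102 102 102
  103 100  99 113]
 [103 103 105 120 118 109  99  91  85  74 102 102 101 103 103 103 103 102
  100  97 113 118]
 [104 104 102 120 118 112 101  92  87  75  95 103 102 103 102 100 100 100
  100  97 117 118]
 [102 102 100 133 119 112 101  92  88  82 101 102 100 100  99  98  99  99
   97 113 116 117]
 [102 102  99 113 118 114 103  94  88  81 102 100 101 100 100 100  99  98
  114 122 120 117]
 [101 100  99 102 108 111 104  93  85  82 100  99  99  99 100 100 102 101
  119 119 120 120]
 [102 103 101 100 100 106 104  91  85  89 101 101 100 102 103 100  98 117
  122 120 121 118]
 [100 1
[... 1006 characters left out ...]
3 115 118 116 114 113 116 109  94  97 112 121 120 109 114 112
  115 111 110 109]
 [116 113 114 113 117 117 117 115 117 112  93  97 111 113 116 111 115 115
  114 111 111 112]
 [113 113 114 116 114 115 117 117 114 112  97  90 103 109 108 111 113 113
  114 115 112 111]
 [115 117 113 112 113 113 117 116 116 117 102  94  97  99 108 111 113 115
  118 114 115 113]
 [112 110 116 111 115 112 115 116 118 116 115  99  94 100 114 115 116 116
  112 115 113 110]
 [107 115 117 115 116 114 117 116 117 116 116 109 106 112 116 118 114 115
  116 116 117 116]
 [112 115 116 113 117 115 113 115 116 112 113 114 114 116 117 117 115 117
  115 117 115 115]]
heading -7.52 turn -0.0 dxyz [1.064e+01 1.490e+00 1.000e-02]
```

```bash
python3 - <<'E'
from h import *
s=get_state()["position"]; print(((tri((114.5,237.5),(324,270.5))-s)*1000).round(1))
E
python3 -m jog '[[[0.1,0.5,0.07,0,0],[0.1,0.9,0.13,0,0],[0.1,0.9,0.13,0,0],[0.1,0.9,0.13,0,0],[0.1,0.9,0.13,0,0],[0.1,0.9,0.13,0,0],[0.1,0.9,0.13,0,0],[0.1,0.9,0.13,0,0],[0.1,0.9,0.13,0,0],[0.1,0.9,0.12,0,0]]]'
python3 -m jog '[[[0.1,0.9,0.12,0,0],[0.1,0.8,0.11,0,0],[0.1,0.34,0.06,0,0],[0.1,0,0,0.4,0],[0.1,0,0,0.4,0],[0.1,0,0,0.2,0],[0.1,0,0,0,0],[0.1,0,0,0,0],[0.1,0,0,0,0]]]'
python3 - <<'E'
from h import *
go([.6100,.0278,.185],-7.5)
E
```

```text
[ -0.1  -6.6 -75.2]
time: 72.0
position: [0.5895, -0.0509, 0.2355]
tool_rot: [2.363, 2.071, 0.0]
ft_force: [0.9, 0.4, -1.6]
grip_width: 0.278
time: 73.12
position: [0.612, 0.0273, 0.196]
tool_rot: [2.363, 2.07, 0.002]
ft_force: [0.1, 0.6, -1.5]
grip_width: 0.274
heading -7.57 turn -0.01 dxyz [ 0.01 -0.05  0.28]
```

Rod 2 leans in the grip, with its tip about 6 mm towards −y. I'll offset for that, enter with the nose, then straighten it with a lighter grip.

```bash
python3 -m jog '[[[0.1,0.14,-0.04,0,0],[0.1,0,0,0.2,0],[0.1,0,0,0.1,0],[0.1,0,0,0,0],[0.1,0,0,0,0],[0.1,0,0,0.15,0],[0.1,0,0,0.15,0],[0.1,0,0,0.1,0],[0.1,0,0,0,0],[0.1,0,0,0,0]]]' 30
python3 - <<'E'
from h import *
go([.6100,.0278,.185],-7.5)
for n in ("scene","side"):
    im,d,K,T=grab(n); p=proj([.6097,.0278,.105],K,T)[0]; print(n,p)
    x,y=p.astype(int); cv2.imwrite(f"pics/r4{n}.png",cv2.resize(im[y-35:y+25,x-30:x+30,::-1],(390,390),interpolation=cv2.INTER_CUBIC))
cv2.imwrite("pics/r4.png",np.hstack([cv2.imread("pics/r4scene.png"),cv2.imread("pics/r4side.png")]))
E
```

```text
time: 74.38
position: [0.6109, 0.0332, 0.1675]
tool_rot: [2.363, 2.07, 0.0]
ft_force: [0.1, -0.4, -1.5]
grip_width: 0.275
heading -7.56 turn -0.01 dxyz [-0.14 -0.   -0.44]
scene [318.76891948 221.16463271]
side [305.54706768 178.8444543 ]
```

```bash
python3 -m jog '[[[0.1,0,0,0.1,0],[0.1,0,0,0.1,0],[0.1,0,0,0.1,0],[0.1,0,0,0,0],[0.1,0,0,0,0],[0.1,0,0,0,0]]]' 15
python3 -m jog '[[[0.1,-0.02,0,0.1,0],[0.1,-0.02,0,0.1,0],[0.1,-0.02,0,0.1,0],[0.1,0,0,0,0],[0.1,0,0,0,0]]]'
```

```text
time: 75.22
position: [0.6108, 0.0332, 0.1555]
tool_rot: [2.363, 2.07, 0.0]
ft_force: [0.0, 0.9, -0.8]
grip_width: 0.274
time: 75.85
position: [0.6103, 0.0312, 0.1431]
tool_rot: [-2.363, -2.07, 0.0]
ft_force: [0.7, 2.4, -3.2]
grip_width: 0.276
```

```bash
python3 -m jog '[[[0.1,0,0,0.1,0],[0.1,0,0,0.1,0],[0.1,0,0,0.1,0],[0.1,0,0,0,0],[0.1,0,0,0,0]]]'
python3 -m jog '[[[0.1,-0.03,0,0.05,0],[0.1,-0.03,0,0.1,0],[0.1,-0.02,0,0.1,0],[0.1,0,0,0,0],[0.1,0,0,0,0]]]'
```

```text
time: 76.47
position: [0.6103, 0.0306, 0.131]
tool_rot: [-2.363, -2.07, 0.001]
ft_force: [0.9, 1.7, -2.6]
grip_width: 0.277
time: 77.1
position: [0.61, 0.0277, 0.1211]
tool_rot: [2.363, 2.07, -0.0]
ft_force: [0.6, 3.7, -2.5]
grip_width: 0.276
```

```bash
python3 -m jog '[[[0.1,0,0,0.1,0],[0.1,0,0,0.1,0],[0.1,0,0,0.07,0],[0.1,0,0,0,0],[0.1,0,0,0,0]]]'
python3 -m jog '[[[0.1,0,0,0.04,0],[0.1,0,0,0.04,0],[0.1,0,0,0,0],[0.1,0,0,0,0]]]'
```

```text
time: 77.72
position: [0.61, 0.0281, 0.1101]
tool_rot: [-2.363, -2.07, -0.0]
ft_force: [1.8, 4.0, -1.2]
grip_width: 0.272
time: 78.22
position: [0.6102, 0.0282, 0.1091]
tool_rot: [-2.362, -2.07, -0.002]
ft_force: [-3.1, 5.1, 10.6]
grip_width: 0.275
```

```bash
python3 -m jog '[[[0.6,0,0,0,0],[0.6,0,0,0,0],[0.6,0,0,0,0],[0.6,0,0,-0.4,0],[0.6,0,0,-0.9,0],[0.6,0,0,-0.9,0],[0.6,-0.6,0,-0.5,0],[0.6,-0.6,0,0,0],[0.6,0,0,0,0],[0.6,0,0,0,0]]]'
python3 -m jog '[[[0.6,0,0,0,0],[0.6,0,0,0,0]]]'
python3 - <<'E'
from h import *
s=get_state();im,d,K,T=grab("wrist","w25");C=cloud(d,K,T); print(s["position"])
hsv=cv2.cvtColor(im,cv2.COLOR_RGB2HSV); m=(hsv[...,0]>3)&(hsv[...,0]<17)&(hsv[...,1]>140); m[240:]=0
for k,c,a in comps(m,100):
    t=k&(C[...,2]>.128); v,u=np.nonzero(t); print(c.round(),a,rect(cast(np.c_[u,v],.136,K,T)), np.percentile(C[t][:,2],[10,50,90]).round(4))
pm=(hsv[...,1]<40)&(hsv[...,2]>130)&(abs(C[...,2]-.1)<.012)
for k,c,a in comps(pm,500): v,u=np.nonzero(k); print("top",a,rect(cast(np.c_[u,v],.1,K,T)),np.median(C[k][:,2]))
im,d,K,T=grab("scene"); C=cloud(d,K,T); hsv=cv2.cvtColor(im,cv2.COLOR_RGB2HSV)
for nm,m in (("red",((hsv[...,0]<5)|(hsv[...,0]>175))&(hsv[...,1]>120)&(C[...,0]>.4)&(C[...,0]<.9)),("tape",(hsv[...,0]>20)&(hsv[...,0]<32)&(hsv[...,1]>150)&(C[...,1]<-.2)),("orange",(hsv[...,0]>4)&(hsv[...,0]<16)&(hsv[...,1]>150)&(C[...,0]>.4)&(C[...,0]<.9))):
    for k,c,a in comps(m,30): print(nm,c.round(),a,C[k].mean(0).round(3),np.percentile(C[k][:,2],98).round(3))
cv2.imwrite("pics/s9.png",cv2.resize(im[150:310,220:420,::-1],None,fx=3.5,fy=3.5))
go([.5845,-.1715,.2],None)
E
```

```text
time: 79.47
position: [0.6034, -0.0197, 0.2149]
tool_rot: [-2.363, -2.069, 0.0]
ft_force: [0.2, 0.4, -0.2]
grip_width: 0.602
time: 79.72
position: [0.6037, -0.019, 0.215]
tool_rot: [-2.361, -2.072, 0.001]
ft_force: [-0.2, 0.0, 0.2]
grip_width: 0.597
[ 0.60367477 -0.01896907  0.21499828]
[253.  25.] 1124 (array([621.6, 123.1]), array([22. , 24.5]), 81.6) [0.1349 0.1364 0.1376]
[254. 147.] 668 (array([610.2,  27.9]), array([22.2, 22.7]), 82.5) [0.135  0.1363 0.1372]
top 8474 (array([615.7,  66.5]), array([ 55.1, 169.4]), 83.2) 0.10043330535126607
red [234. 247.] 262 [ 0.584 -0.173  0.101] 0.121
tape [200. 317.] 940 [ 0.677 -0.3    0.052] 0.068
orange [357. 204.] 193 [0.627 0.12  0.127] 0.139
orange [319. 216.] 199 [0.615 0.022 0.127] 0.139
heading -7.51 turn 0 dxyz [-3.83  0.02  0.38]
```

Both rods are home, with knob tops at 0.136 and the top plate at z 0.100. I'll swing the lever back next, with the jaws turning along with the arm.

```bash
python3 -m jog '[[[0.6,-0.6,0,0,0],[0.6,-0.9,0,0,0],[0.6,-0.9,0,0,0],[0.6,-0.9,0,0,0],[0.6,-0.5,0.02,0,0],[0.6,0,0,0.4,0],[0.6,0,0,0.4,0],[0.6,0,0,0,0],[0.6,0,0,0,0],[0.6,0,0,0,0]]]'
python3 - <<'E'
from h import *
go([.5848,-.1704,.083],-7.5)
E
```

```text
time: 81.08
position: [0.585, -0.1703, 0.1839]
tool_rot: [2.362, 2.071, 0.001]
ft_force: [-0.5, 0.2, 0.2]
grip_width: 0.598
heading -7.52 turn -0.0 dxyz [-0.   -0.    2.52]
```

```bash
python3 -m jog '[[[0.6,0,0,0.7,0],[0.6,0,0,0.7,0],[0.6,0,0,0.6,0],[0.6,0,0,0.4,0],[0.6,0,0,0.12,0],[0.6,0,0,0,0],[0.2,0,0,0,0],[0.2,0,0,0,0],[0.2,0,0,0,0],[0.2,0,0,0,0]]]' 15
python3 -m jog '[[[0.2,0.007,-0.163,0,1],[0.2,0.007,-0.163,0,1],[0.2,0.007,-0.163,0,1],[0.2,0.007,-0.163,0,1],[0.2,0.007,-0.163,0,1],[0.2,0.007,-0.163,0,1],[0.2,0,0,0,0],[0.2,0,0,0,0]]]'
python3 - <<'E'
from h import *
s=get_state(); p=s["position"][:2]-[.5925,-.0958]; a=np.degrees(np.arctan2(p[1],p[0])); print("r",np.hypot(*p),"theta",(a-172.5)%360); go(s["position"])
E
```

```text
time: 82.32
position: [0.5839, -0.1711, 0.0827]
tool_rot: [-2.363, -2.069, 0.001]
ft_force: [-2.8, -0.6, 2.2]
grip_width: 0.292
time: 83.32
position: [0.5478, -0.1571, 0.0827]
tool_rot: [2.818, 1.389, -0.003]
ft_force: [-4.9, -1.9, 3.6]
grip_width: 0.295
r 0.07589799612266422 theta 61.38732785540935
heading -37.5 turn 0 dxyz [ 0.  0. -0.]
```

```bash
python3 -m jog '[[[0.2,0.01,-0.163,0,1],[0.2,0.01,-0.163,0,1],[0.2,0.007,-0.163,0,1],[0.2,0.007,-0.163,0,1],[0.2,0.007,-0.163,0,1],[0.2,0.007,-0.163,0,1],[0.2,0.007,-0.163,0,1],[0.2,0.007,-0.163,0,1],[0.2,0,0,0,0],[0.2,0,0,0,0]]]'
python3 - <<'E'
from h import *
s=get_state(); p=s["position"][:2]-[.5925,-.0958]; a=np.degrees(np.arctan2(p[1],p[0])); print("r",np.hypot(*p),"theta",(a-172.5)%360); go(s["position"])
E
```

```text
time: 84.58
position: [0.5191, -0.1136, 0.0826]
tool_rot: [-3.122, -0.341, 0.007]
ft_force: [-9.7, -1.7, 9.2]
grip_width: 0.294
r 0.07550827281753354 theta 21.153384593568774
heading -77.55 turn 0 dxyz [ 0.  0. -0.]
```

```bash
python3 -m jog '[[[0.2,-0.02,-0.163,0,1],[0.2,0.007,-0.163,0,1],[0.2,0.007,-0.163,0,1],[0.2,0.007,-0.163,0,1],[0.2,0,-0.05,0,0.2],[0.2,0,0,0,0],[0.2,0,0,0,0]]]'
python3 - <<'E'
from h import *
s=get_state(); p=s["position"][:2]-[.5925,-.0958]; a=np.degrees(np.arctan2(p[1],p[0])); print("r",np.hypot(*p),"theta",(a-172.5+180)%360-180); go(s["position"])
E
```

```text
time: 85.45
position: [0.5178, -0.0866, 0.0826]
tool_rot: [3.131, -0.234, -0.005]
ft_force: [-6.7, -3.4, 7.3]
grip_width: 0.293
r 0.07528248699553619 theta 0.48750487724578306
heading -98.54 turn 0 dxyz [ 0.  0. -0.]
```

```bash
python3 -m jog '[[[0.2,0,-0.05,0,0],[0.2,0,-0.04,0,0],[0.2,0,0,0,0],[0.2,0,0,0,0]]]'
python3 - <<'E'
from h import *
s=get_state(); p=s["position"][:2]-[.5925,-.0958]; a=np.degrees(np.arctan2(p[1],p[0])); print("r",np.hypot(*p),"theta",(a-172.5+180)%360-180)
E
```

```text
time: 85.95
position: [0.5178, -0.0866, 0.0826]
tool_rot: [3.127, -0.237, -0.005]
ft_force: [-7.1, -9.7, 4.8]
grip_width: 0.293
r 0.0752614642722186 theta 0.4656568732428923
```

The lever is at its stop: more push only raised the force, with no movement. I'll release and check.

```bash
python3 -m jog '[[[0.2,0,0.06,0,0],[0.6,0,0,0,0],[0.6,0,0,0,0],[0.6,0,0,0,0],[0.6,0,0,-0.5,0],[0.6,0,0,-0.9,0],[0.6,0,0,-0.9,0],[0.6,0,0,-0.9,0],[0.6,0,0,-0.6,0],[0.6,0,0,0,0]]]'
python3 -m jog '[[[0.6,-0.9,0,0,0],[0.6,-0.5,0,0,0],[0.6,0,0,0,0],[0.6,0,0,0,0],[0.6,0,0,0,0]]]'
python3 - <<'E'
from h import *
s=get_state();print(s["position"])
for n in("scene","side"):
    im,d,K,T=grab(n,n+"_end"); C=cloud(d,K,T); hsv=cv2.cvtColor(im,cv2.COLOR_RGB2HSV)
    for nm,m in (("red",((hsv[...,0]<5)|(hsv[...,0]>175))&(hsv[...,1]>120)&(C[...,0]>.4)&(C[...,0]<.9)),("tape",(hsv[...,0]>20)&(hsv[...,0]<32)&(hsv[...,1]>150)&(C[...,1]<-.2)),("orange",(hsv[...,0]>4)&(hsv[...,0]<16)&(hsv[...,1]>150)&(C[...,0]>.4)&(C[...,0]<.9))):
        for k,c,a in comps(m,30): print(n,nm,c.round(),a,np.median(C[k],0).round(3),np.percentile(C[k][:,2],98).round(3))
a=cv2.imread("pics/scene_end.png")[150:330,170:410]; b=cv2.imread("pics/side_end.png")[120:250,220:380]
cv2.imwrite("pics/end.png",np.hstack([cv2.resize(a,(440,330)),cv2.resize(b,(350,330))]))
E
```

```text
time: 87.2
position: [0.5212, -0.0832, 0.2363]
tool_rot: [-3.131, 0.232, -0.007]
ft_force: [0.6, 0.4, 0.3]
grip_width: 0.598
time: 87.82
position: [0.4648, -0.0757, 0.2344]
tool_rot: [3.131, -0.236, -0.0]
ft_force: [-0.5, 0.4, -0.9]
grip_width: 0.597
[ 0.46476641 -0.07567372  0.23440677]
scene red [253. 218.] 244 [ 0.525 -0.091  0.104] 0.121
scene tape [200. 317.] 939 [ 0.679 -0.301  0.06 ] 0.068
scene orange [357. 206.] 136 [0.631 0.116 0.124] 0.136
scene orange [319. 218.] 135 [0.62  0.018 0.123] 0.136
side red [204.  44.] 1300 [ 0.768  2.793 -0.363] -0.198
side red [287. 210.] 159 [ 0.514 -0.096  0.1  ] 0.117
side tape [368. 270.] 745 [ 0.656 -0.305  0.047] 0.065
side orange [299. 158.] 77 [0.619 0.114 0.124] 0.135
side orange [306. 176.] 73 [0.605 0.015 0.123] 0.135
```

View pics/end.png

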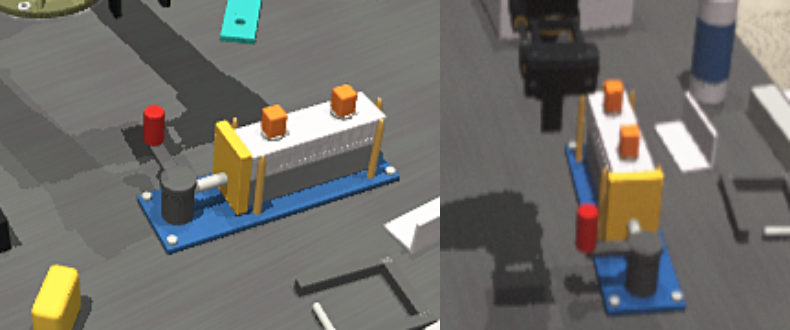

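The red knob is back at its start pixels, (253,218) in the scene view and (287,210) in the side view. The fence is against the stack, both orange knobs stand level on the top plate, and the tape is upright and unmoved. Handing in.

```bash
python3 -c "
from bench import job; print(job.close_job())"
```

```text
the job is handed in; nothing more can be done
None
```

The job is done and handed in at about 88 s of the 210 s. I swung the lever out, stacked all four aluminium plates on the deck, pushed both rods home, then swung the lever back and let go.

**Last checks passed:**
- **Rods:** both knob tops are at about 0.136 m, which means the collars lie on the top plate at 0.100 m.
- **Lever:** its knob is back at its starting pixel in both fixed cameras. Pushing further raised the force without moving it, so it is at the stop.
- **Fence and tape:** the fence is up against the stack, and the tape measure is upright and unmoved.

**What went wrong or disagreed:**
- **Knocked plate:** the top plate was knocked about 10 mm while I was fetching the first rod. I drew it back using the rod's nose in its hole. Just before the second rod went in, its other hole was still about 2 mm off in x; the rods passed through without jamming.
- **First lever swing:** the grip slipped partway round the knob, and the wrist force reached about 21 N. The lever still went fully out.
- **Second rod:** it leaned in the grip, so I straightened it while lowering it in.
- **Deck position:** my first deck reading differed by about 1 mm in x from where the plates ended up. I did not resolve this.

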